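Stand a painted panel in the edge clamp and wind the clamp closed

ROBOT

A 6-joint arm with a two-finger parallel gripper is mounted at the origin on the work surface. World frame = base frame: x ahead of the robot, y to its left, z up, the work surface at z = 0. Lengths are in m, angles in rad, forces in N, time in s.
With the tool pointing down it reaches from about 0.425 to 0.95 m from the base axis. Payload 3.5 kg.
Tool frame: the origin (TCP) lies on the centre line of the jaws, within the pads' length; the fingertips stand tip_extent ahead of it and the grasp point (between the pads) lies 2 mm behind it (tip_extent is the distance from the TCP to the fingertips, in m); z points along the fingers, y is the direction in which the jaws open and shut (so a half turn about z gives the same grasp; the last joint's range is limited). The gripper opens to 85 mm and grips with 20 to 120 N. Pads are 22 mm wide; open, the fingers measure 114 mm over their backs; the gripper's body (76 mm by 85 mm) begins 54 mm behind the grasp point. The pads swing forward as they close: fully open they stand 13 mm farther back than shut.
Start: joints at [1.057, 0.286, 1.577, -0, 1.279, -0.15], TCP at [0.24, 0.631, 0.248] pointing down, gripper open.
Joint ranges: [-2.77, 2.77], [-0.9, 2.22], [0.21, 2.48], [-1.53, 4.67], [0.24, 2.81], [-2.84, 2.84]. Speed limits (rad/s): [2.79, 2.79, 3.14, 3.14, 3.14, 3.14].

INTERFACE

Orientations are given as a unit quaternion [x, y, z, w].
In Python, from plant import * gives the robot as it stands.
- The arm moves only by the shell command python3 -m crank 'ROWS' [FORCE]. ROWS is JSON, a list of rows, each a list of 7 numbers: the gripper's target within -1 to 1 (shut at 1, half-way at 0, fully open at -1), then the shift along the tool's x, y, z in cm, then the turn, a rotation vector about the tool's x, y, z in degrees. In form: [[fingers, tx, ty, tz, wx, wy, wz], ...]. A call has 1 to 5 rows; each row shifts and turns the commanded pose from where the row before left it, along the tool's axes as they then stand; what a row does not reach is not made up. A row lasts 1/10 s, in which the tool goes at most 50 mm and 8.59 degrees, less where a joint would pass 70% of its speed; a pose out of reach is approached as far as the arm can. A call is refused whole if a number of a shift passes 5 or a number of a turn 8.59, either way. A call with a gripper value outside its range is refused whole. The fingers move at their own pace and stop on an object; FORCE is the grip in N (left out, the last holds). Time passes only in rows, so rows that do not move let the fingers close. It gives the time, the measured TCP pose, the force and the opening at its end, in the units of the state.
- get_state(): the state, without advancing time (a new reading comes with each control period).
- read_camera(name): name is "side" or "top"; returns a dict with "color" (384x512x3 uint8, red, green, blue), "vfov" (degrees; the focal length in pixels is half the picture's height over the tangent of half this angle, whatever the lens; pixels are square), "cx", "cy" (the principal point, pixels), "distortion" ([k1, k2, p1, p2, k3] as OpenCV has them; the pictures are not rectified), "cam_to_world" (4x4, takes a point from camera to world coordinates). Camera axes: x right, y up, looking along -z (the intrinsics and any distortion apply to the point x, -y, -z); pixel columns grow to the right and rows downward; lengths in m; the calibration is good to about 2 mm. A picture is of the moment at which its call begins. There is no depth.
- sign_off(): hands the job in, once; it reports no verdict.
Trained networks look in the newest picture that a camera, given by its name, has taken for a name from the list of things; names that differ only in an ending like _2 or _b are one class to them, and where a whole thing is asked for, a point or a joint stands for the part that bears it (a point fixed in the world has none). Each returns a list of dicts, best first, with "p" (0 to 1); they miss things now and then, are a little off and sometimes report something else, mostly with a low value. They report only what shows in the picture. A call takes as long as a camera call. They do not tell look-alikes from the thing itself.
- trace(thing, camera): "pixels" (384x512 bool, what is visible of it) and "location" ([column, row] in pixels, amid what is visible of it).
- place_of(thing, camera): "location" ([column, row] in pixels: a listed point, or the origin of a listed thing).
The state is a dict: "time": time; "qpos": joint angles; "dq": joint speeds; "joint_efforts": joint torques, N m; "eef_pos": TCP position; "tcp_rot": TCP orientation; "contact_force": force on the tool from outside, world axes, zero at the start; "wrist_torque": the same for the moment, N m; "opening": opening from 0.0 (shut) to 1.0 (fully open).
Only numpy, scipy, OpenCV 4.12 (cv2) and the standard library are available. Lean on these libraries where they do the work, as an engineer would, in place of code of your own. Each camera call takes 0.05 s, during which the arm holds its last target.

TASK

Take the black panel with the ochre strokes off its easel and stand it upright on its short bottom edge between the two jaws of the green edge-painting clamp, ochre edge up, square to the jaws and midway along them, without dropping it. Then let go and wind the black handwheel clockwise, taking as many grips as needed, until the white pointer on the sliding jaw reaches the red mark and the wheel's yellow bar lines up with the yellow line on the gearbox. Leave the panel standing there, and leave the red-stroked panel and everything else on the table where they are.

Things in the scene. Friction and masses are not known exactly. Their poses are not given: they have to be found in the camera images.
- clamp: Edge-painting clamp fixed to the table: green bed 170 (x) x 250 (y) x 20 mm, origin at the centre of its underside, z up. On its +y half two aluminium jaws (110 mm along y, centred at y = 55 mm, 45 mm above the bed) face each other across x; the fixed jaw's face is at x = 30 mm. On the -y half a grey gearbox, 84 x 84 mm, top 90 mm above the table, carries the handwheel.
- clamp_bed (a point): Point on the top of the bed (20 mm above the table), at the foot of the fixed jaw's face, half-way along it; axes as the clamp's. The fixed jaw is on its +x side; the panel stands on its -x side.
- jaw (a joint): Position (m) of the sliding jaw, 20 mm thick, on the -x side: its face is at clamp x = 13 mm + this value. 0 at the red mark (17 mm gap between the jaws), -0.024 to -0.016 at the start (gap 33 to 41 mm). Driven only by the handwheel, 20 mm towards +x per clockwise turn. White pointer at its +y end, red mark on the bed there.
- wheel_mid (a point): Centre of the handwheel, on its upright axis half-way up the rim, 130 mm above the table at clamp x = 0, y = -75 mm; does not turn. Black disc 60 mm in diameter, rim 16 mm high, steel ring and hub on top (to 13 mm above the centre), on a 22 mm shaft; 32 mm free under the rim. Grip it across its diameter from above.
- wheel (a joint): Angle of the handwheel (rad), growing clockwise seen from above. 0 is the set position: the yellow bar on the wheel over the yellow line on the gearbox's -x side and the jaw's pointer at the red mark. Starts at -7.5 to -5.0 (0.8 to 1.2 turns to go). Light friction (about 0.1 N m), stays where it is left, stop at +0.6.
- ochre_panel_mid (a point): Centre of the black panel with ochre strokes and ochre top edge, the one to move: 15 mm thick (x), 100 mm wide (y), 110 mm tall (z, towards its top edge), 90 to 175 g. +x is its painted face. It leans back 30 degrees from vertical on its easel (its z points up and towards the easel's -x); its top 28 mm stands above the easel's uprights.
- red_panel_mid (a point): Centre of the other black panel, same size, with red strokes, on the other easel. Leave it alone.
- easel_a: Fixed wooden easel under the ochre panel: base 130 (x) x 100 (y) x 12 mm, origin under its centre. The panel's lower edge is at x = 35, z = 30 mm; behind it (-x) two uprights 12 mm wide at y = -43 and 43 mm run 82 mm up along the panel (short posts under them), with 74 mm open between them above a 24 mm crossbar. A lip 4 mm high stands before the panel's foot.
- easel_b: The same easel, carrying the red panel.
- paint_jar: Loose small glass paint jar with red cap, 30 mm diameter, 45 mm tall, on the clamp's bed beside the gearbox; origin under its centre.
- brush_pot: Loose white pot with brushes, 52 mm diameter, pot 85 mm and brushes 165 mm tall, between the easels; origin under its centre.
- varnish: Loose tall amber varnish bottle with white cap, 40 mm diameter, 200 mm tall, between the clamp and the nearer easel; origin under its centre.
- bowl: Loose white bowl, 90 mm diameter, 30 mm tall; origin under its centre.
- tape_roll: Loose brown tape roll lying flat, 90 mm diameter, 25 mm tall; origin under its centre.
- bottle: Loose blue bottle, 48 mm diameter, 110 mm tall; origin under its centre.
- stone: Loose reddish stone, 52 mm diameter, 30 mm tall; origin under its centre.
- ochre_panel: The ochre panel again: origin at the middle of its bottom edge, 55 mm below its centre along its own z; axes as at its centre.
Things that resemble listed ones, but are neither listed nor needed, are in the scene too. Leave any blue, purple or turquoise look-alike of the ochre_panel alone.

How it is judged:
By the outcome, as a careful person would: the job done as asked, in the order asked, and still so for the second after the job is handed in, with the robot touching nothing.
It also fails if it takes over 72 s, if anything falls off the work surface, if the arm or the gripper's body presses on something with over 40 N, if the wrist force passes 120 N, or if a joint passes its speed limit or range.

## Working session

There is one attempt and no reset: what is moved stays moved. The work goes in short steps, Python scripts to look and compute and a shell command to move; the robot and the scene stay as the last step left them, time stands still between calls to the robot, and variables do not carry over. Pictures are saved under pics/ and viewed, and the job is handed in when it is done.

```bash
ls; mkdir -p pics
python3 - <<'E'
from plant import *
import cv2
s=get_state();print(s)
for n in("side","top"):
    r=read_camera(n);cv2.imwrite(f"pics/{n}0.png",cv2.cvtColor(r["color"],cv2.COLOR_RGB2BGR))
    print(n,r["vfov"],r["cx"],r["cy"],r["distortion"],r["cam_to_world"])
E
```

```text
pics
{'time': 0.0, 'qpos': array([ 1.05699389e+00,  2.87167593e-01,  1.57819277e+00,  2.39643063e-05,
        1.27858393e+00, -1.50017950e-01]), 'dq': array([ 0.00098534,  0.00071918, -0.00164004,  0.00012971, -0.00085481,
        0.00026931]), 'joint_efforts': array([-2.22393021e-03, -4.05999398e+01, -2.92616522e+01, -2.80541399e-04,
        5.84374677e-03,  7.19847606e-06]), 'eef_pos': array([0.2398449 , 0.63028849, 0.2469373 ]), 'tcp_rot': array([ 1.80894208e-01,  9.83501857e-01, -1.10790753e-03, -3.93984354e-04]), 'contact_force': array([-0.39993319,  0.24154624,  0.18216637]), 'wrist_torque': array([-0.02513386,  0.00105951, -0.01376112]), 'opening': 0.9996056444658142}
side 42.673843692142775 262.1200445919761 188.8652782397642 [-0.20786299  0.          0.          0.          0.        ] [[ 0.97122858  0.14538371 -0.18862297  0.23858574]
 [-0.23789752  0.55587773 -0.79649527 -0.98280278]
 [-0.01094613  0.81845191  0.57447076  0.84054031]
 [ 0.          0.          0.          1.        ]]
top 55.77809647103998 259.4781870196584 192.60073884365212 [-0.07276141  0.          0.          0.          0.        ] [[ 0.02945314  0.99660356 -0.07690156  0.41274548]
 [-0.99938431  0.03082799  0.01675224  0.02783781]
 [ 0.01906606  0.07636081  0.99689794  0.96256785]
 [ 0.          0.          0.          1.        ]]
```

View pics/side0.png

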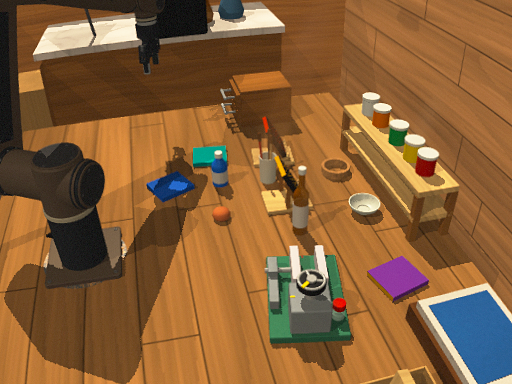

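View pics/top0.png

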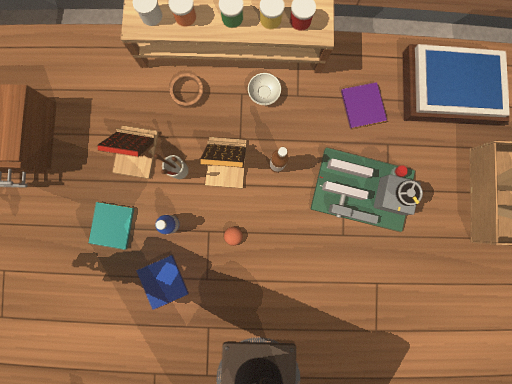

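```bash
cat > h.py <<'E'
from plant import *
import numpy as np, cv2
from scipy.spatial.transform import Rotation as R
from scipy.optimize import least_squares
def K(r):
    f=192/np.tan(np.radians(r["vfov"]/2)); return np.array([[f,0,r["cx"]],[0,f,r["cy"]],[0,0,1]])
def proj(r,P):
    P=np.atleast_2d(P); M=np.linalg.inv(r["cam_to_world"]); c=P@M[:3,:3].T+M[:3,3]
    c=c*[1,-1,-1]
    return cv2.projectPoints(c.reshape(-1,1,3),np.zeros(3),np.zeros(3),K(r),np.array(r["distortion"],float))[0].reshape(-1,2)
def ray(r,px):
    u=cv2.undistortPoints(np.array(px,float).reshape(-1,1,2),K(r),np.array(r["distortion"],float)).reshape(-1,2)[0]
    M=r["cam_to_world"]; d=M[:3,:3]@np.array([u[0],-u[1],-1]); return M[:3,3],d/np.linalg.norm(d)
def atz(r,px,z):
    o,d=ray(r,px); return o+d*(z-o[2])/d[2]
def tri(r1,p1,r2,p2):
    o1,d1=ray(r1,p1);o2,d2=ray(r2,p2)
    A=np.stack([d1,-d2],1);t=np.linalg.lstsq(A,o2-o1,rcond=None)[0]
    a=o1+d1*t[0];b=o2+d2*t[1];return (a+b)/2,np.linalg.norm(a-b)
def crop(r,x0,y0,x1,y1,k,fn,pts=None):
    im=cv2.cvtColor(r["color"],cv2.COLOR_RGB2BGR)[y0:y1,x0:x1]
    im=cv2.resize(im,None,fx=k,fy=k,interpolation=cv2.INTER_CUBIC)
    for i in range(((x0+9)//10)*10,x1,10):
        cv2.line(im,(int((i-x0+.5)*k),0),(int((i-x0+.5)*k),5),(255,255,255),1)
        if i%20==0: cv2.putText(im,str(i),(int((i-x0)*k)-8,16),0,.35,(255,255,255),1)
    for j in range(((y0+9)//10)*10,y1,10):
        cv2.line(im,(0,int((j-y0+.5)*k)),(5,int((j-y0+.5)*k)),(255,255,255),1)
        if j%20==0: cv2.putText(im,str(j),(7,int((j-y0)*k)+4),0,.35,(255,255,255),1)
    if pts is not None:
        for p in pts: cv2.circle(im,(int((p[0]-x0+.5)*k),int((p[1]-y0+.5)*k)),2,(255,0,255),-1)
    cv2.imwrite(fn,im)
E
python3 - <<'E'
from h import *
rs=read_camera("side");rt=read_camera("top")
import pickle;pickle.dump((rs,rt),open("r0.pkl","wb"))
for th in ["clamp","clamp_bed","wheel_mid","ochre_panel_mid","ochre_panel","red_panel_mid","easel_a","easel_b","varnish","brush_pot","paint_jar"]:
    for n in("side","top"):
        print(th,n,[(np.round(d["location"],1).tolist(),round(d["p"],2)) for d in place_of(th,n)[:4]])
crop(rt,195,125,295,200,8,"pics/t_panel.png")
crop(rt,300,140,430,240,6,"pics/t_clamp.png")
crop(rs,250,100,330,250,4,"pics/s_panel.png")
crop(rs,255,235,365,350,6,"pics/s_clamp.png")
E
```

```text
clamp side [([306.1, 298.9], 0.64)]
clamp top [([356.5, 191.9], 0.87)]
clamp_bed side [([312.2, 273.7], 0.73)]
clamp_bed top [([345.9, 172.3], 0.89)]
wheel_mid side [([309.6, 282.1], 0.85)]
wheel_mid top [([407.4, 190.7], 0.81)]
ochre_panel_mid side [([364.4, 210.9], 0.69), ([396.2, 275.5], 0.68), ([173.7, 185.5], 0.61), ([287.2, 178.1], 0.59)]
ochre_panel_mid top [([112.6, 225.2], 0.92), ([363.4, 103.8], 0.71), ([224.2, 155.9], 0.65), ([162.9, 282.4], 0.6)]
ochre_panel side [([155.7, 190.6], 0.92), ([192.3, 160.9], 0.89), ([415.1, 266.3], 0.66), ([300.1, 193.6], 0.56)]
ochre_panel top [([169.3, 301.9], 0.96), ([105.1, 247.3], 0.92), ([359.7, 86.1], 0.9), ([222.8, 147.8], 0.75)]
red_panel_mid side [([274.5, 141.5], 0.79)]
red_panel_mid top [([127.2, 144.1], 0.88)]
easel_a side [([288.9, 203.7], 0.98), ([275.2, 159.4], 0.81), ([310.8, 283.0], 0.65)]
easel_a top [([133.6, 154.0], 0.91), ([225.6, 166.1], 0.7)]
easel_b side [([288.9, 203.7], 0.98), ([275.2, 159.4], 0.81), ([310.8, 283.0], 0.65)]
easel_b top [([133.6, 154.0], 0.91), ([225.6, 166.1], 0.7)]
varnish side [([299.4, 232.4], 0.76)]
varnish top [([276.3, 161.3], 0.64)]
brush_pot side [([265.4, 179.6], 0.8)]
brush_pot top [([175.9, 171.7], 0.8)]
paint_jar side [([337.0, 317.9], 0.55)]
paint_jar top [([394.8, 176.1], 0.47)]
```

View pics/t_panel.png

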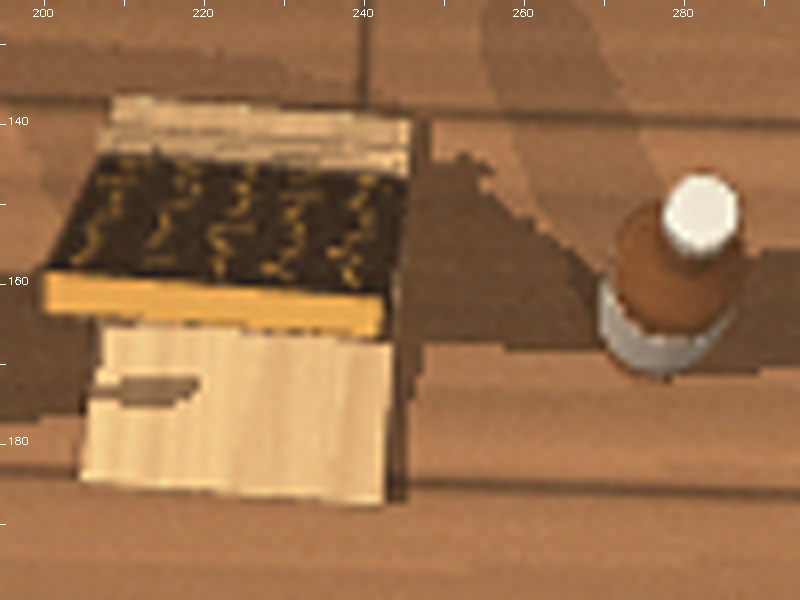

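View pics/s_panel.png

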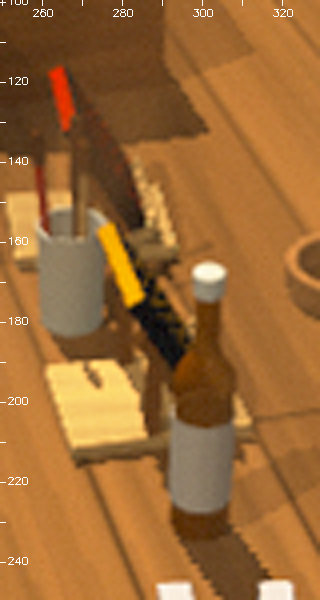

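View pics/t_clamp.png

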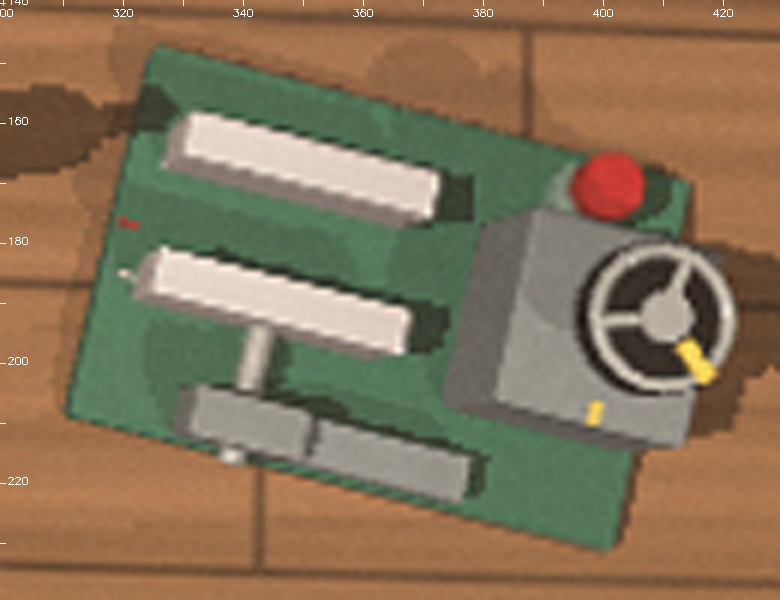

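View pics/s_clamp.png

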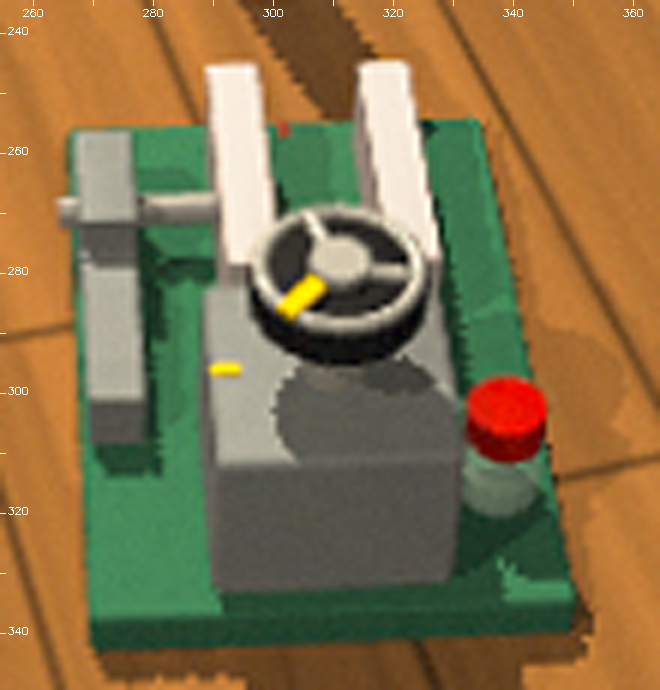

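```bash
cat > fit.py <<'E'
from h import *
import pickle
rs,rt=pickle.load(open("r0.pkl","rb"))
# clamp
obsT=[((85,125,20),(325.5,147.2)),((-85,-125,20),(401.5,231)),((-85,125,20),(310.3,208.5)),((85,-125,20),(414.5,169.5)),((30,110,65),(330.5,164)),((30,0,65),(371.2,173.5))]
obsS=[((-85,125,20),(266.7,256)),((85,125,20),(334,254.7)),((-85,-125,20),(270,337)),((85,-125,20),(350,332)),((30,110,65),(314.5,245.2)),((50,110,65),(322.5,245.3))]
def cl(p,P):
    c,s=np.cos(p[2]),np.sin(p[2]);P=np.array(P,float)/1000
    return np.stack([p[0]+c*P[:,0]-s*P[:,1],p[1]+s*P[:,0]+c*P[:,1],P[:,2]],1)
def mk(T,S,model):
    def f(p):
        a=[]
        if T:a.append((proj(rt,model(p,[t[0] for t in T]))-[t[1] for t in T]).ravel())
        if S:a.append((proj(rs,model(p,[t[0] for t in S]))-[t[1] for t in S]).ravel())
        return np.concatenate(a)
    return f
g=[*atz(rt,(357,189),.02)[:2],-.2]
if __name__=="__main__":
    for nm,T,S in(("both",obsT,obsS),("T",obsT,[]),("S",[],obsS)):
        o=least_squares(mk(T,S,cl),g,loss="soft_l1");print("clamp",nm,o.x.round(4),"rms",np.sqrt((mk(T,S,cl)(o.x)**2).mean()).round(2));
        if nm=="both":print(mk(T,S,cl)(o.x).reshape(-1,2).round(1).tolist()); C=o.x
    # panel (x right: origin bottom edge centre)
    def pn(p,P):
        Rm=R.from_euler("z",p[3])*R.from_euler("y",-30,degrees=True)
        return Rm.apply(np.array(P,float)/1000)+p[:3]
    pT=[((7.5,50,110),(200.4,158.3)),((-7.5,50,110),(200.2,163.6)),((7.5,-50,110),(243,161.2)),((-7.5,-50,110),(242.3,166.6)),((7.5,50,0),(207,144)),((7.5,-50,0),(245.3,146.5))]
    pS=[((7.5,50,110),(278.3,155)),((-7.5,50,110),(274.2,156.8)),((7.5,-50,110),(285.7,174)),((-7.5,-50,110),(281,176.3))]
    def ez(p,P): return pn([p[0],p[1],.03,p[2]],P)
    for nm,T,S in(("both",pT,pS),("T",pT,[])):
        o=least_squares(mk(T,S,pn),[.5,.1,.03,-.05],loss="soft_l1");print("panel",nm,o.x.round(4),"rms",np.sqrt((mk(T,S,pn)(o.x)**2).mean()).round(2));print(mk(T,S,pn)(o.x).reshape(-1,2).round(1).tolist())
        o=least_squares(mk(T,S,ez),[.5,.1,-.05],loss="soft_l1");print("panel z=.03",nm,o.x.round(4),"rms",np.sqrt((mk(T,S,ez)(o.x)**2).mean()).round(2))
    p=o.x; print("mid",ez(p,[[0,0,55]]),"top",ez(p,[[0,0,110]]))
    # easel base corners
    eT=[((65,50,12),(208.2,137)),((65,-50,12),(246,139.5)),((-65,50,12),(204.7,184.5)),((-65,-50,12),(242.6,187.5))]
    eS=[((-65,50,12),(261,191)),((-65,-50,12),(268,212))]
    for nm,S in(("b",eS),("T",[])):
        o=least_squares(mk(eT,S,cl),[.5,.1,-.05],loss="soft_l1");print("easel",nm,o.x.round(4));print(mk(eT,S,cl)(o.x).reshape(-1,2).round(1).tolist())
    # obstacles
    print("varnish",tri(rs,(299.4,232.4),rt,(276.3,161.3)), "cap",tri(rs,(302,163.5+1.5),rt,(282.3,151)))
    print("pot",atz(rt,(175.9,171.7),0),atz(rs,(265.4,179.6),0))
    print("wheel",tri(rs,(309.6,282.1),rt,(407.4,190.7)),cl(C,[(0,-75,130)]), "hub", tri(rs,(311.5,277.5),rt,(410.5,192)))
    print("jar",atz(rt,(394.8,176.1),.02),tri(rs,(337,317.9),rt,(394.8,176.1)))
E
python3 fit.py
```

```text
clamp both [ 0.5053 -0.2625 -0.2173] rms 0.92
[[-0.2, -1.4], [0.3, 0.1], [0.2, -0.5], [0.6, -0.3], [-0.8, 0.5], [0.4, 1.8], [-1.0, -0.6], [0.8, -1.3], [-0.8, 0.5], [0.9, 2.4], [-0.3, -0.8], [0.1, -1.1]]
clamp T [ 0.5052 -0.2622 -0.2172] rms 0.77
clamp S [ 0.5052 -0.2632 -0.2177] rms 1.06
panel both [ 0.5999  0.1019  0.0304 -0.0477] rms 0.46
[[-0.4, -0.6], [-0.3, 0.2], [-0.0, -0.1], [0.3, 0.5], [0.2, -0.8], [0.3, -0.3], [-0.6, -0.4], [-1.1, 0.6], [0.2, -0.2], [0.1, 0.4]]
panel z=.03 both [ 0.6     0.102  -0.0481] rms 0.47
panel T [ 0.6016  0.1034  0.0179 -0.0376] rms 0.25
[[-0.1, -0.2], [0.1, 0.5], [-0.3, -0.2], [0.1, 0.4], [0.2, -0.3], [-0.1, -0.2]]
panel z=.03 T [ 0.5995  0.1024 -0.0371] rms 0.33
mid [[0.57202864 0.1033863  0.0776314 ]] top [[0.5445476  0.10440729 0.12526279]]
easel b [ 0.5654  0.1041 -0.0348]
[[0.3, -0.7], [0.0, -0.7], [0.0, 0.3], [0.1, -0.2], [-0.9, 0.1], [-0.6, -0.4]]
easel T [ 0.5645  0.1044 -0.0362]
[[0.2, -0.4], [-0.1, -0.4], [-0.1, 0.6], [-0.1, 0.2]]
varnish (array([ 0.5691626 , -0.03050404, -0.00586481]), np.float64(0.008844052434365606)) cap (array([ 0.56220355, -0.03081324,  0.20646418]), np.float64(0.0029229447739614976))
pot [0.53608899 0.23661369 0.        ] [0.53601504 0.22796938 0.        ]
wheel (array([ 0.4898879 , -0.33388278,  0.127838  ]), np.float64(0.005118141216106893)) [[ 0.4891064  -0.33574955  0.13      ]] hub (array([ 0.48898495, -0.33588683,  0.14228891]), np.float64(0.0015214182837410494))
jar [ 0.54063797 -0.34687505  0.02      ] (array([ 0.54558368, -0.34970058,  0.01606989]), np.float64(0.008952127290564974))
```

```bash
cat > mv.py <<'E'
from h import *
from scipy.linalg import logm,expm
import plant
CL=np.array([.5053,-.2625]);CY=-.2173
PO=np.array([.5998,.1022,.030]);PY=-.041
def cw(x,y,z=0):
    c,s=np.cos(CY),np.sin(CY);return np.array([CL[0]+c*x-s*y,CL[1]+s*x+c*y,z])
def pose(p,Rm):
    T=np.eye(4);T[:3,:3]=Rm;T[:3,3]=p;return T
def cur():
    s=get_state();return pose(s["eef_pos"],R.from_quat(s["tcp_rot"]).as_matrix())
def rot(yaw,tilt=0):  # tool y along x rotated by yaw, tilted back by tilt deg
    Rm=(R.from_euler("z",yaw)*R.from_euler("y",-tilt,degrees=True)).as_matrix()
    return np.stack([Rm[:,1],Rm[:,0],-Rm[:,2]],1)
def plan(T,A=None):
    A=cur() if A is None else A
    D=np.linalg.inv(A)@T
    rv=np.degrees(R.from_matrix(D[:3,:3]).as_rotvec());d=np.linalg.norm(D[:3,3])*100
    n=max(1,int(np.ceil(max(np.linalg.norm(rv)/8.3,d/4.6))))
    L=np.real(logm(D))/n;S=expm(L)
    print("n",n,"row t(cm)",(S[:3,3]*100).round(2).tolist(),"w",np.degrees(R.from_matrix(S[:3,:3]).as_rotvec()).round(2).tolist(),"| total t",(D[:3,3]*100).round(2).tolist(),"w",rv.round(2).tolist())
    return T
def grasp(dz,h=.082):
    Rm=rot(PY,30);zp=-Rm[:,2];return pose(PO+zp*(h+dz),Rm)
E
python3 - <<'E'
from mv import *
print([x for x in dir(plant) if not x.startswith("_")])
try: print(tip_extent)
except Exception as e: print(e)
print(cur()[:3].round(3))
a=plan(grasp(.16)); print(a[:3,3]); b=plan(grasp(0),a);print(b[:3,3])
E
python3 -m crank --help | head -20
```

```text
['Unreachable', 'get_state', 'place_of', 'read_camera', 'sign_off', 'tip_extent', 'trace']
0.017
[[-0.935  0.356  0.     0.24 ]
 [ 0.356  0.935 -0.     0.631]
 [-0.     0.    -1.     0.248]]
n 13 row t(cm) [-4.6, -1.01, 0.09] w [-2.0, -1.44, 5.37] | total t [-40.95, -40.44, 0.88] w [-25.97, -18.69, 69.77]
[0.47890169 0.10715961 0.23957815]
n 4 row t(cm) [0.0, 0.0, 4.0] w [0.0, -0.0, 0.0] | total t [0.0, 0.0, 16.0] w [-0.0, 0.0, -0.0]
[0.55883446 0.10388053 0.10101408]invalid input: not JSON, or not a number
```

```bash
python3 -m crank '[[-0.2,0,0,-5,0,0,0],[-0.2,0,0,-2,0,0,0]]' 40
python3 - <<'E'
from mv import *
a=plan(grasp(.20)); print(a[:3,3])
E
```

```text
time: 1.5
eef_pos: [0.2406, 0.6316, 0.3222]
tcp_rot: [0.181, 0.984, 0.002, 0.001]
contact_force: [-0.0, 0.4, 1.7]
opening: 0.689
n 13 row t(cm) [-4.47, -1.22, 0.34] w [-1.98, -1.45, 5.36] | total t [-39.04, -41.19, 4.64] w [-25.73, -18.82, 69.73]
[0.45891849 0.10797938 0.27421916]
```

```bash
python3 -m crank '[[-0.2,-4.47,-1.22,0.34,-1.98,-1.45,5.36],[-0.2,-4.47,-1.22,0.34,-1.98,-1.45,5.36],[-0.2,-4.47,-1.22,0.34,-1.98,-1.45,5.36],[-0.2,-4.47,-1.22,0.34,-1.98,-1.45,5.36],[-0.2,-4.47,-1.22,0.34,-1.98,-1.45,5.36]]'
python3 -m crank '[[-0.2,-4.47,-1.22,0.34,-1.98,-1.45,5.36],[-0.2,-4.47,-1.22,0.34,-1.98,-1.45,5.36],[-0.2,-4.47,-1.22,0.34,-1.98,-1.45,5.36],[-0.2,-4.47,-1.22,0.34,-1.98,-1.45,5.36],[-0.2,-4.47,-1.22,0.34,-1.98,-1.45,5.36]]'
python3 - <<'E'
from mv import *
a=plan(grasp(.14)); print(a[:3,3])
E
```

```text
time: 2.0
eef_pos: [0.3995, 0.4623, 0.3059]
tcp_rot: [0.404, 0.908, 0.073, 0.078]
contact_force: [0.9, -0.3, -0.5]
opening: 0.603
time: 2.5
eef_pos: [0.4669, 0.2425, 0.2915]
tcp_rot: [0.599, 0.774, 0.142, 0.15]
contact_force: [0.2, -0.5, 0.6]
opening: 0.602
n 4 row t(cm) [-3.37, -0.74, 1.72] w [-1.48, -1.02, 4.0] | total t [-13.25, -4.11, 6.68] w [-5.91, -4.09, 16.01]
[0.48889328 0.10674973 0.22225764]
```

```bash
python3 -m crank '[[-0.2,-3.37,-0.74,1.72,-1.48,-1.02,4.0],[-0.2,-3.37,-0.74,1.72,-1.48,-1.02,4.0],[-0.2,-3.37,-0.74,1.72,-1.48,-1.02,4.0],[-0.2,-3.37,-0.74,1.72,-1.48,-1.02,4.0],[-0.2,0,0,0,0,0,0]]'
python3 - <<'E'
from mv import *
a=plan(grasp(.0)); print(a[:3,3])
for n,c in(("top",(190,110,300,200,6)),("side",(240,90,340,260,4))):
    r=read_camera(n);crop(r,*c,f"pics/{n}1.png")
E
```

```text
time: 3.0
eef_pos: [0.4869, 0.1056, 0.2183]
tcp_rot: [0.698, 0.669, 0.176, 0.184]
contact_force: [0.1, 0.1, -0.1]
opening: 0.601
n 3 row t(cm) [0.05, 0.15, 4.58] w [-0.16, 0.04, -0.01] | total t [0.15, 0.49, 13.75] w [-0.49, 0.12, -0.02]
[0.55883446 0.10388053 0.10101408]
```

View pics/top1.png

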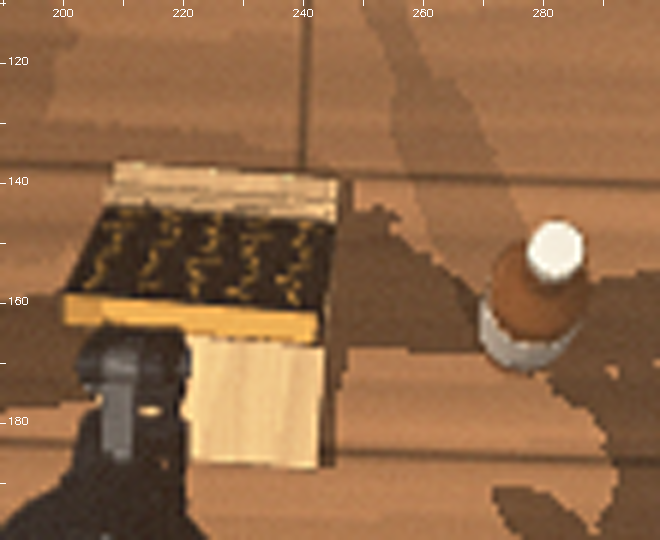

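View pics/side1.png

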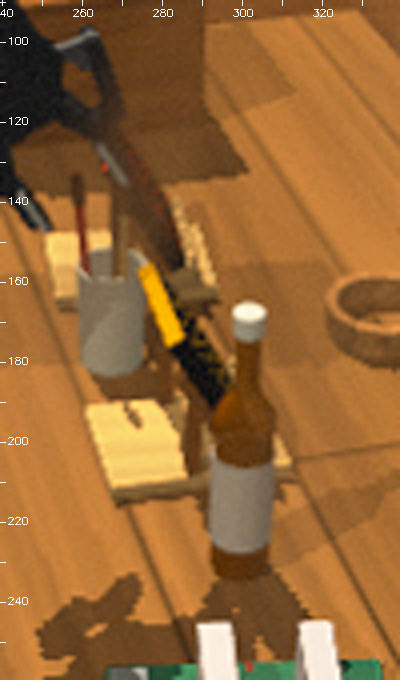

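```bash
python3 -m crank '[[-0.2,0.1,0.3,3.5,-0.4,0,0],[-0.2,0,0.2,3.5,0,0,0],[-0.2,0,0,0,0,0,0]]'
python3 - <<'E'
from mv import *
a=plan(grasp(.0))
for n,c in(("top",(190,110,300,200,6)),("side",(240,90,340,260,4))):
    r=read_camera(n);crop(r,*c,f"pics/{n}2.png")
E
```

```text
time: 3.4
eef_pos: [0.5277, 0.1089, 0.1601]
tcp_rot: [0.695, 0.671, 0.178, 0.186]
contact_force: [-0.7, 0.3, 0.0]
opening: 0.599
n 2 row t(cm) [-0.19, -0.11, 3.34] w [-0.09, -0.04, 0.16] | total t [-0.38, -0.22, 6.69] w [-0.18, -0.09, 0.33]
```

View pics/top2.png

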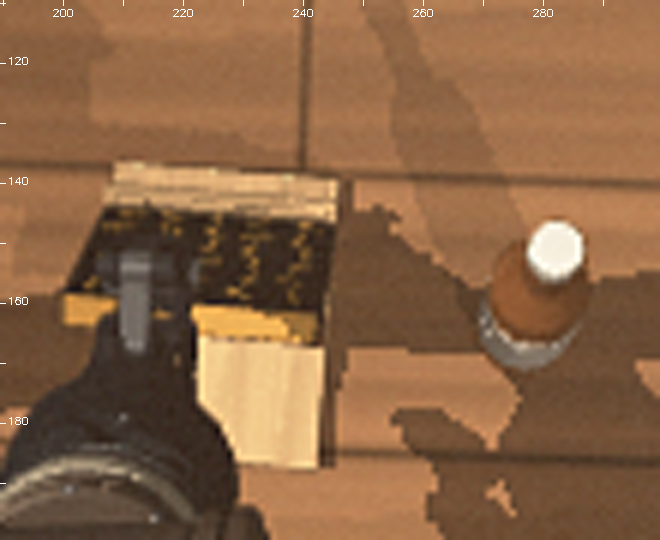

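View pics/side2.png

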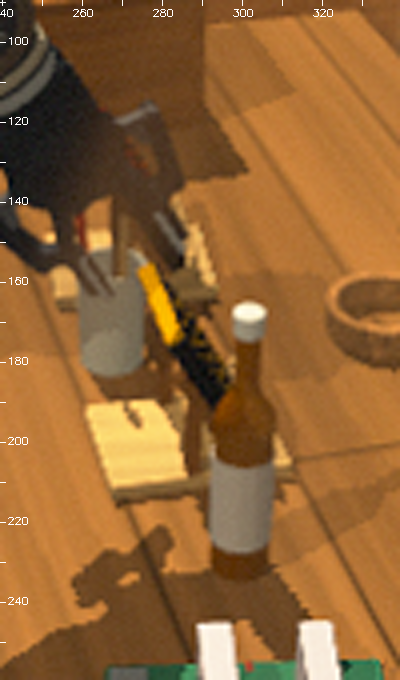

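Run:
```python
from mv import *
import pickle
rs,rt=pickle.load(open("r0.pkl","rb"))
A=cur()
pts=[(0,0,0),(0,.025,.017),(0,-.025,.017),(0,.03,-.03),(.011,.025,.017),(-.011,.025,.017)]
P=np.array([A[:3,:3]@p+A[:3,3] for p in pts])
print(P.round(3));print(proj(rt,P).round(1).tolist());print(proj(rs,P).round(1).tolist())
r=read_camera("top");crop(r,190,110,270,180,8,"pics/t3.png",proj(rt,P))
r=read_camera("side");crop(r,240,90,320,200,6,"pics/s3.png",proj(rs,P))
```

```text
[[0.529 0.109 0.164]
 [0.559 0.108 0.162]
 [0.516 0.109 0.137]
 [0.539 0.109 0.205]
 [0.559 0.119 0.162]
 [0.558 0.097 0.162]]
[[217.6, 166.9], [218.7, 153.7], [218.3, 174.3], [216.1, 159.0], [213.8, 153.3], [223.6, 154.0]]
[[273.1, 153.1], [284.0, 152.5], [268.4, 162.3], [277.1, 139.2], [283.1, 150.5], [285.0, 154.5]]
```

View pics/t3.png

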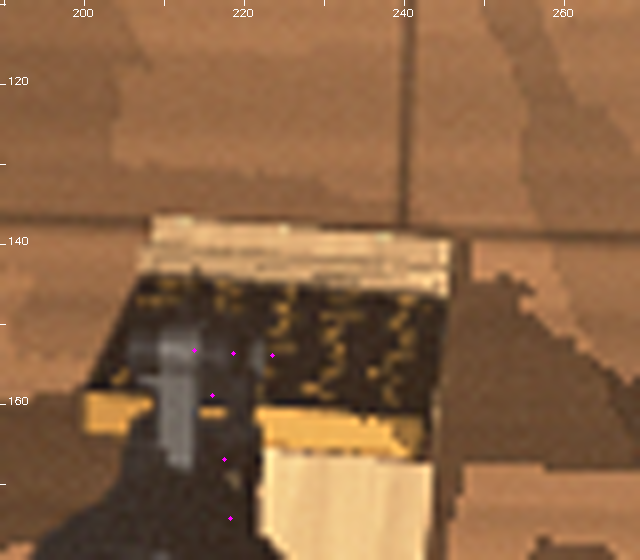

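View pics/s3.png

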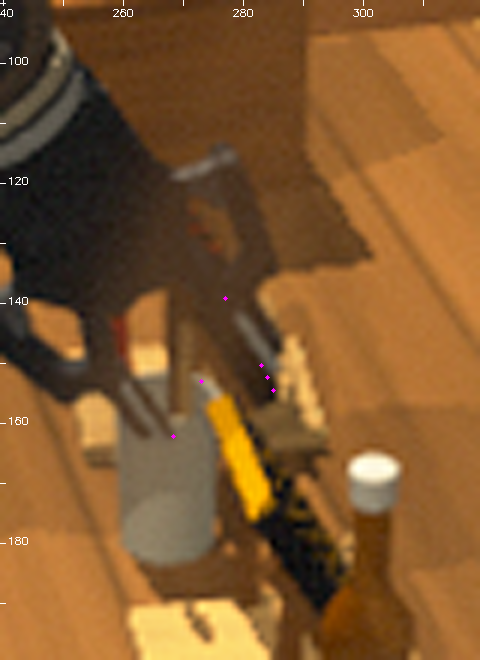

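Run:
```python
from mv import *
import pickle
rs,rt=pickle.load(open("r0.pkl","rb"))
for i in range(4):
    r=read_camera("top");s=get_state();print(s["eef_pos"].round(4),s["tcp_rot"].round(4))
A=cur()
def b(r,r0,n,x0,y0,x1,y1,k,pts):
    im=r["color"][y0:y1,x0:x1].astype(float); g=np.clip((im/255)**.5*255,0,255).astype(np.uint8)
    crop(dict(color=np.pad(g,((y0,0),(x0,0),(0,0)))),x0,y0,x1,y1,k,n,pts)
def Pt(pts): return np.array([A[:3,:3]@p+A[:3,3] for p in pts])
P=Pt([(0,0,0),(.011,.027,.017),(-.011,.027,.017),(.011,.041,-.03),(-.011,.041,-.03),(.038,.0,-.056),(-.038,0,-.056)])
b(r,rt,"pics/t4.png",180,110,260,210,6,proj(rt,P))
```

```text
[0.5291 0.1087 0.1666] [0.6942 0.67   0.1824 0.1895]
[0.529  0.1085 0.1665] [0.6943 0.6699 0.1824 0.1896]
[0.5289 0.1084 0.1663] [0.6944 0.6698 0.1822 0.1895]
[0.5287 0.1083 0.166 ] [0.6945 0.6698 0.182  0.1893]
```

View pics/t4.png

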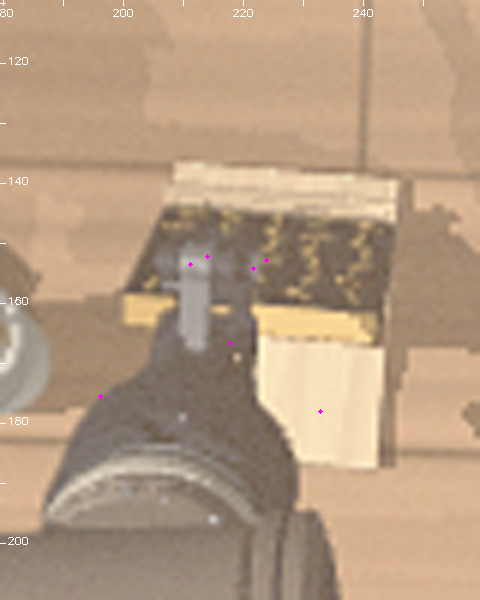

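Run:
```python
from mv import *
r=read_camera("top");q=read_camera("side")
s=get_state();print(s["qpos"].round(3),s["eef_pos"],s["dq"].round(4),s["joint_efforts"].round(1))
print(proj(r,[(0,0,0),(.08,0,0)]),proj(q,[(0,0,0),(0,-.08,0)]))
A=cur()
def Pt(pts): return np.array([A[:3,:3]@p+A[:3,3] for p in pts])
crop(r,150,100,350,384,2.0,"pics/t5.png",np.r_[proj(r,Pt([(0,0,-z) for z in np.arange(0,.3,.02)])),proj(r,[(0,0,0)])])
crop(q,0,0,350,300,2.0,"pics/s5.png",np.r_[proj(q,Pt([(0,0,-z) for z in np.arange(0,.3,.02)])),proj(q,[(0,0,0)])])
```

```text
[ 0.028 -0.149  2.262 -0.07   0.501  0.117] [0.52849503 0.10806408 0.16522108] [-0.0031  0.0097  0.0023 -0.0014 -0.0025 -0.0029] [  0.  -21.2 -27.1  -0.1  -1.1  -0. ]
[[258.44847679 378.63814264]
 [259.35102246 348.05136161]] [[ 84.50736196 257.4891282 ]
 [ 83.2615908  279.16682461]]
```

View pics/t5.png

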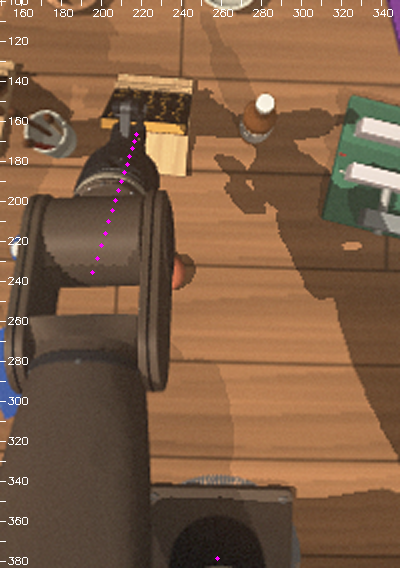

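View pics/s5.png

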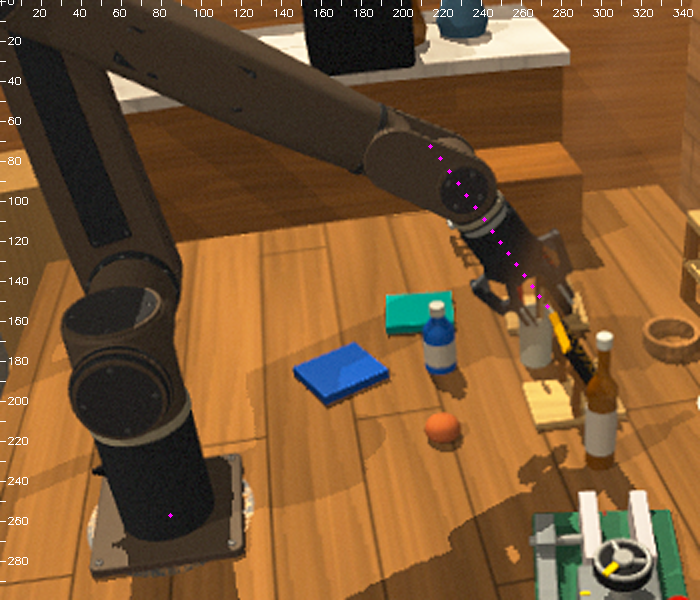

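```bash
python3 - <<'E'
from mv import *
a=plan(grasp(.0))
E
python3 -m crank '[[-0.2,-0.3,-0.1,2,0,0,0],[-0.2,-0.2,-0.1,2,0,0,0],[-0.2,0,0,0,0,0,0],[-0.2,0,0,0,0,0,0]]'
python3 - <<'E'
from mv import *
a=plan(grasp(.0))
for n,c in(("top",(190,110,290,200,6)),("side",(240,90,340,240,5))):
    r=read_camera(n);crop(r,*c,f"pics/{n}6.png")
a=plan(grasp(.0))
E
```

```text
n 2 row t(cm) [-0.15, -0.3, 3.54] w [0.19, -0.04, 0.12] | total t [-0.3, -0.62, 7.08] w [0.38, -0.08, 0.23]
time: 4.3
eef_pos: [0.5463, 0.1022, 0.1284]
tcp_rot: [0.695, 0.67, 0.181, 0.188]
contact_force: [1.1, -0.4, -0.1]
opening: 0.601
n 1 row t(cm) [0.22, -0.3, 3.0] w [0.22, -0.06, 0.22] | total t [0.22, -0.3, 3.0] w [0.22, -0.06, 0.22]
n 1 row t(cm) [0.2, -0.41, 3.07] w [0.35, -0.07, 0.23] | total t [0.2, -0.41, 3.07] w [0.35, -0.07, 0.23]
```

View pics/top6.png

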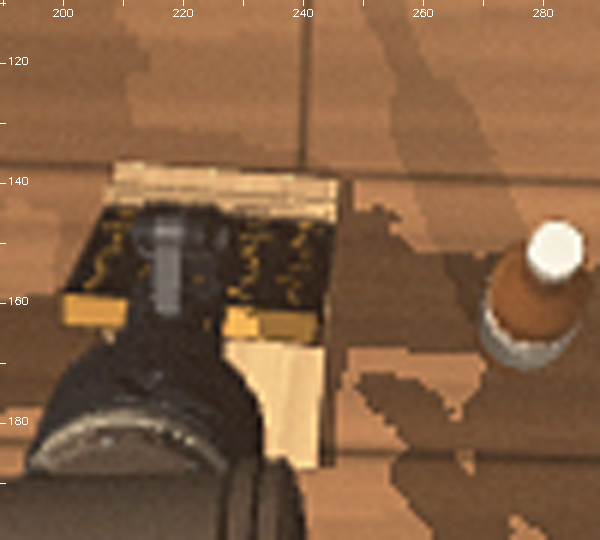

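View pics/side6.png

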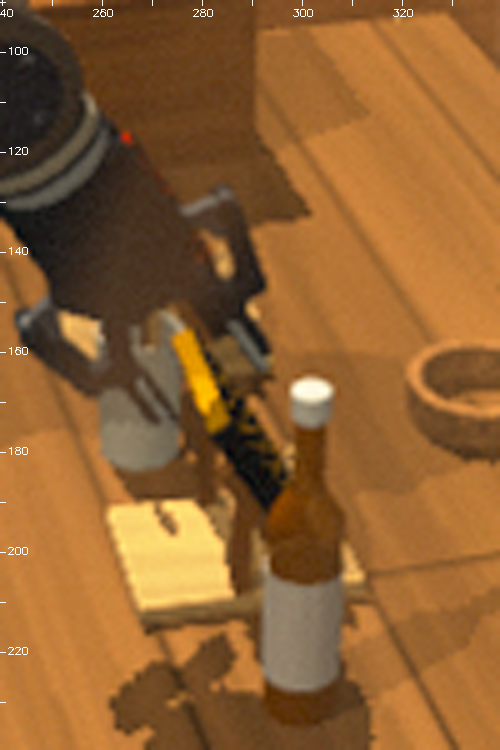

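```bash
python3 -m crank '[[-0.2,0,-0.1,1,0.3,0,0],[-0.2,0,-0.2,1,0,0,0],[-0.2,0,0,0.9,0,0,0],[-0.2,0,0,0,0,0,0]]'
python3 - <<'E'
from mv import *
a=plan(grasp(.0))
E
python3 -m crank '[[1,0,0,0,0,0,0],[1,0,0,0,0,0,0],[1,0,0,0,0,0,0],[1,0,0,0,0,0,0],[1,0,0,0,0,0,0]]' 40
python3 - <<'E'
from mv import *
a=plan(grasp(.0))
E
```

```text
time: 4.8
eef_pos: [0.5579, 0.1016, 0.0999]
tcp_rot: [0.696, 0.671, 0.178, 0.185]
contact_force: [-0.2, -1.1, -0.4]
opening: 0.598
n 1 row t(cm) [0.23, 0.13, -0.06] w [-0.22, -0.05, 0.23] | total t [0.23, 0.13, -0.06] w [-0.22, -0.05, 0.23]
time: 5.3
eef_pos: [0.5587, 0.1018, 0.1022]
tcp_rot: [0.695, 0.67, 0.179, 0.187]
contact_force: [0.9, 1.1, 0.4]
opening: 0.173
n 1 row t(cm) [0.21, -0.06, 0.11] w [0.02, -0.07, 0.22] | total t [0.21, -0.06, 0.11] w [0.02, -0.07, 0.22]
```

```bash
python3 -m crank '[[1,0,0,-0.5,0,0,0],[1,0,0,-1.5,0,0,0],[1,0,0,-3,0,0,0],[1,0,0,-4,0,0,0],[1,0,0,-4,0,0,0]]' 50
python3 - <<'E'
from mv import *
for n,c in(("top",(170,100,290,220,5)),("side",(220,60,340,240,4))):
    r=read_camera(n);crop(r,*c,f"pics/{n}7.png")
T=pose(np.array([.45,.06,.33]),rot(PY,10));plan(T)
E
```

```text
time: 5.8
eef_pos: [0.492, 0.1042, 0.2148]
tcp_rot: [0.696, 0.671, 0.178, 0.186]
contact_force: [0.3, -0.1, -0.6]
opening: 0.171
n 3 row t(cm) [-1.54, 0.16, -3.92] w [6.85, -0.02, 0.09] | total t [-4.63, 1.87, -11.57] w [20.56, -0.06, 0.28]
```

View pics/top7.png

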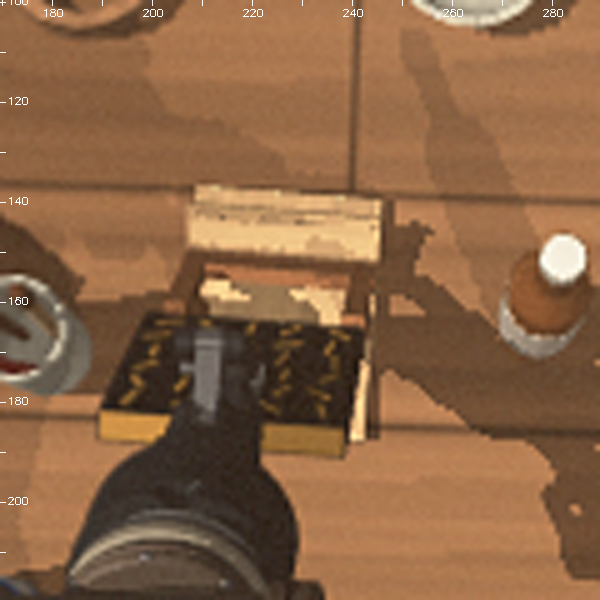

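View pics/side7.png

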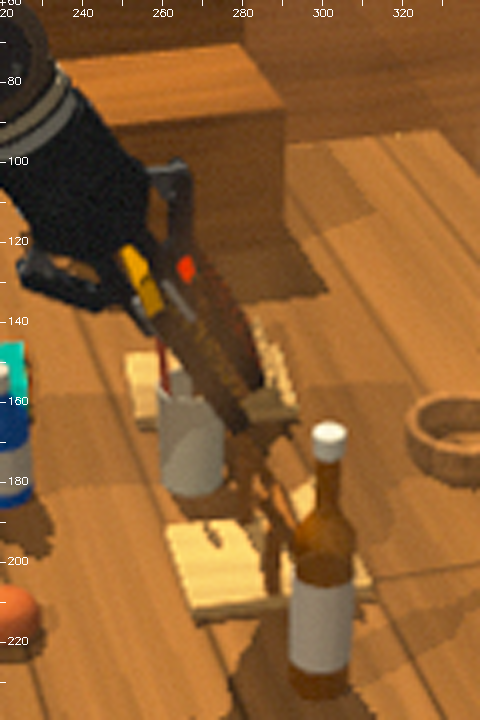

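```bash
python3 -m crank '[[1,-1.54,0.16,-3.92,6.85,0,0.09],[1,-1.54,0.16,-3.92,6.85,0,0.09],[1,-1.54,0.16,-3.92,6.85,0,0.09],[1,0,0,0,0,0,0]]'
python3 - <<'E'
from mv import *
p=cw(19,55) if 0 else cw(.019,.055)
print(p, cw(.03,.055))
T=pose(p+[0,0,.082+.02+.09],rot(CY,0));plan(T);print(T[:3,3])
E
```

```text
time: 6.3
eef_pos: [0.4532, 0.0581, 0.3304]
tcp_rot: [0.72, 0.689, 0.06, 0.063]
contact_force: [1.1, 0.3, -1.5]
opening: 0.17
[ 0.53571084 -0.21288971  0.        ] [ 0.54645216 -0.21526125  0.        ]
n 7 row t(cm) [-3.72, 1.43, 2.12] w [1.42, -0.12, 1.42] | total t [-26.71, 6.87, 15.29] w [9.95, -0.81, 9.94]
[ 0.53571084 -0.21288971  0.192     ]
```

Run:
```python
from mv import *
T=pose(np.array([.50,-.19,.31]),rot(CY,0));plan(T)
```

```text
n 6 row t(cm) [-4.02, 1.22, 0.46] w [1.66, -0.14, 1.66] | total t [-24.59, 5.31, 3.03] w [9.95, -0.81, 9.94]
```

```bash
python3 -m crank '[[1,-4.02,1.22,0.46,1.66,-0.14,1.66],[1,-4.02,1.22,0.46,1.66,-0.14,1.66],[1,-4.02,1.22,0.46,1.66,-0.14,1.66],[1,-4.02,1.22,0.46,1.66,-0.14,1.66],[1,-4.02,1.22,0.46,1.66,-0.14,1.66]]'
python3 -m crank '[[1,-4.02,1.22,0.46,1.66,-0.14,1.66],[1,0,0,0,0,0,0],[1,0,0,0,0,0,0]]'
python3 - <<'E'
from mv import *
p=cw(.019,.055)
T=pose(p+[0,0,.082+.02+.075],rot(CY,0));plan(T);print(T[:3,3])
E
```

```text
time: 6.8
eef_pos: [0.4927, -0.1474, 0.3043]
tcp_rot: [0.77, 0.638, 0.006, 0.005]
contact_force: [0.1, 1.2, -2.1]
opening: 0.17
time: 7.1
eef_pos: [0.4971, -0.1882, 0.2997]
tcp_rot: [0.78, 0.626, -0.004, -0.006]
contact_force: [-0.1, 0.2, -2.0]
opening: 0.169
n 3 row t(cm) [-0.53, 1.47, 4.08] w [-0.25, -0.02, 0.0] | total t [-1.6, 4.46, 12.21] w [-0.76, -0.07, 0.01]
[ 0.53571084 -0.21288971  0.177     ]
```

```bash
python3 -m crank '[[1,-0.53,1.47,4.08,-0.25,0,0],[1,-0.53,1.47,4.08,-0.25,0,0],[1,-0.53,1.47,4.08,-0.25,0,0],[1,0,0,0,0,0,0],[1,0,0,0,0,0,0]]'
python3 - <<'E'
from mv import *
rt=read_camera("top");crop(rt,290,120,430,240,5,"pics/t8.png")
rs=read_camera("side");crop(rs,250,160,370,350,3.1,"pics/s8.png");crop(rs,285,170,355,260,8,"pics/s8b.png")
s=get_state();print(s["time"],s["eef_pos"].round(4),s["tcp_rot"].round(4))
import pickle;pickle.dump((rs,rt),open("r8.pkl","wb"))
E
```

```text
time: 7.6
eef_pos: [0.5362, -0.2112, 0.1789]
tcp_rot: [0.779, 0.628, 0.001, 0.0]
contact_force: [0.6, -0.2, -1.6]
opening: 0.17
7.7 [ 0.5377 -0.2125  0.1825] [0.7787 0.6274 0.0017 0.0035]
```

View pics/t8.png

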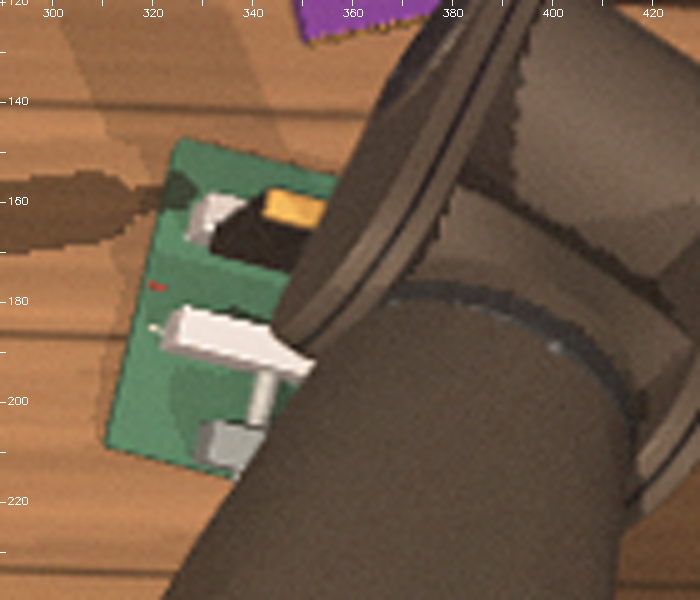

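View pics/s8b.png

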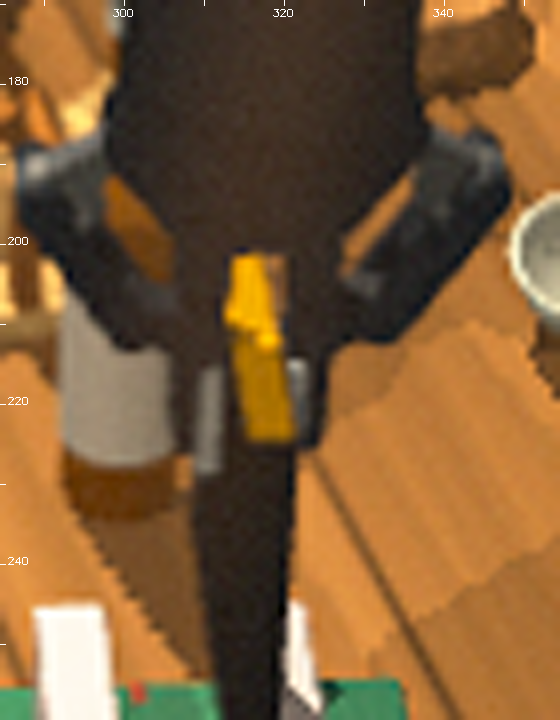

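View pics/s8.png

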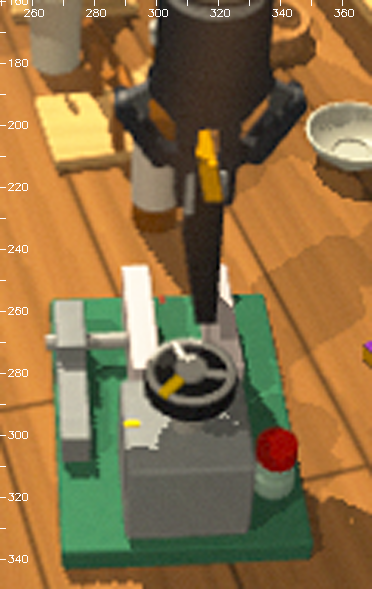

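Run:
```python
from mv import *
import pickle
rs,rt=pickle.load(open("r8.pkl","rb"))
A=cur();print(A[:3].round(4))
T=[((7.5,50,110),(342.3,158)),((-7.5,50,110),(341.8,164)),((-7.5,50,0),(331.2,170)),((7.5,50,0),(331.8,166.5))]
S=[((7.5,-50,110),(321,224.5)),((-7.5,-50,110),(314.7,224.7)),((-7.5,50,110),(313.3,201.3))]
def f(p,raw=False):
    Rm=R.from_euler("z",p[3])
    m=lambda L:Rm.apply(np.array([l[0] for l in L])/1000)+p[:3]
    a=(proj(rt,m(T))-[l[1] for l in T]).ravel();b=(proj(rs,m(S))-[l[1] for l in S]).ravel()
    if raw:return a.reshape(-1,2).round(1).tolist(),b.reshape(-1,2).round(1).tolist()
    return np.r_[a,b,(p[3]-CY)*100]
o=least_squares(f,[.53,-.21,.1,CY],loss="soft_l1");print(o.x.round(4),f(o.x,True))
c,s=np.cos(CY),np.sin(CY);d=o.x[:2]-CL;print("clamp coords",(c*d[0]+s*d[1]).round(4),(-s*d[0]+c*d[1]).round(4),"z",o.x[2].round(4))
```

```text
[[ 0.2128  0.9771  0.007   0.5377]
 [ 0.9771 -0.2128 -0.0034 -0.2125]
 [-0.0018  0.0076 -1.      0.1825]]
[ 0.5355 -0.2081  0.0957 -0.2125] ([[0.9, -1.4], [-0.1, -0.6], [-0.6, 0.5], [0.2, -2.0]], [[-0.0, 0.9], [-1.0, 0.9], [-4.7, -4.6]])
clamp coords 0.0178 0.0596 z 0.0957
```

Run:
```python
from mv import *
rs=read_camera("side");A=cur();s=get_state();print(s["time"],A[:3].round(4))
pts=[(0,0,0)]+[(a,b,.017) for a in(-.011,.011) for b in(-.0215,-.0075,.0075,.0215)]
P=np.array([A[:3,:3]@p+A[:3,3] for p in pts]);q=proj(rs,P);print(q.round(1).tolist())
crop(rs,295,190,345,270,9,"pics/s9.png",q)
```

```text
7.75 [[ 0.213   0.977   0.008   0.5379]
 [ 0.977  -0.213  -0.0041 -0.2128]
 [-0.0023  0.0087 -1.      0.1831]]
[[315.8, 220.0], [306.0, 229.8], [312.5, 229.5], [319.5, 229.3], [326.0, 229.1], [305.0, 223.3], [311.4, 223.1], [318.3, 222.8], [324.7, 222.6]]
```

View pics/s9.png

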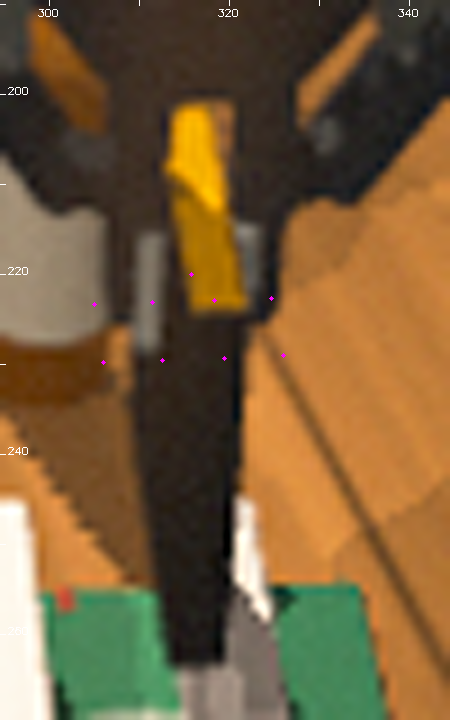

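```bash
cat > pf.py <<'E'
from mv import *
def fitp(rs,rt,S,T,tilt=None,g=(.53,-.21,.1)):
    tilt=R.identity() if tilt is None else tilt
    def f(p,raw=False):
        Rm=R.from_euler("z",p[3])
        m=lambda L:Rm.apply(np.array([l[0] for l in L])/1000)+p[:3]
        a=[]
        for r,L in((rt,T),(rs,S)):
            if L:a.append(proj(r,m(L))-[l[1] for l in L])
        a=np.concatenate(a)
        return a.round(1).tolist() if raw else np.r_[a.ravel(),(p[3]-CY)*60]
    o=least_squares(f,[*g,CY],loss="soft_l1");p=o.x
    c,s=np.cos(CY),np.sin(CY);d=p[:2]-CL
    print(p.round(4),"yaw err deg",np.degrees(p[3]-CY).round(2),"clamp",np.round([c*d[0]+s*d[1],-s*d[0]+c*d[1],p[2]],4),f(p,True));return p
if __name__=="__main__":
    import pickle
    rs,rt=pickle.load(open("r8.pkl","rb"))
    T=[((7.5,50,110),(342.3,158)),((-7.5,50,110),(341.8,164)),((-7.5,50,0),(331.2,170)),((7.5,50,0),(331.8,166.5))]
    S=[((7.5,-50,110),(321.7,224.5)),((-7.5,-50,110),(315.2,224.5)),((-7.5,-50,0),(313.3,263)),((7.5,-50,0),(319.5,263))]
    fitp(rs,rt,S,T);fitp(rs,rt,S,[]);fitp(rs,rt,[],T)
E
python3 pf.py
```

```text
[ 0.5361 -0.2077  0.0983 -0.1762] yaw err deg 2.35 clamp [0.0183 0.0602 0.0983] [[0.8, -1.1], [-0.0, -0.2], [-0.5, 0.8], [0.0, -1.7], [0.4, -0.5], [-0.3, -0.1], [-1.2, 0.7], [-0.6, 0.3]]
[ 0.5458 -0.1911  0.0825 -0.2175] yaw err deg -0.01 clamp [0.0242 0.0784 0.0825] [[0.8, -0.0], [0.1, 0.2], [-0.7, 0.0], [-0.2, -0.2]]
[ 0.5461 -0.2256  0.0191 -0.2164] yaw err deg 0.05 clamp [0.0319 0.0448 0.0191] [[0.3, 0.1], [-0.6, 0.2], [-0.1, 0.6], [0.5, -1.3]]
```

```bash
python3 -m crank '[[1,-0.45,-0.15,1.5,-0.5,0,0],[1,0,0,1.5,0,0,0],[1,0,0,0,0,0,0],[1,0,0,0,0,0,0],[1,0,0,0,0,0,0]]'
python3 - <<'E'
from mv import *
rt=read_camera("top");crop(rt,300,130,380,200,8,"pics/t10.png")
rs=read_camera("side");crop(rs,285,190,345,285,6,"pics/s10.png")
s=get_state();print(s["time"],s["eef_pos"].round(4),s["tcp_rot"].round(4));print(cur()[:3,:3].round(4))
import pickle;pickle.dump((rs,rt),open("r10.pkl","wb"))
E
```

```text
time: 8.25
eef_pos: [0.5351, -0.2172, 0.1508]
tcp_rot: [0.779, 0.627, 0.004, 0.006]
contact_force: [0.4, -0.0, -1.2]
opening: 0.168
8.35 [ 0.5351 -0.2172  0.1508] [0.779  0.6269 0.0039 0.0058]
[[ 0.2139  0.9768  0.0133]
 [ 0.9769 -0.2138 -0.0041]
 [-0.0011  0.0139 -0.9999]]
```

View pics/t10.png

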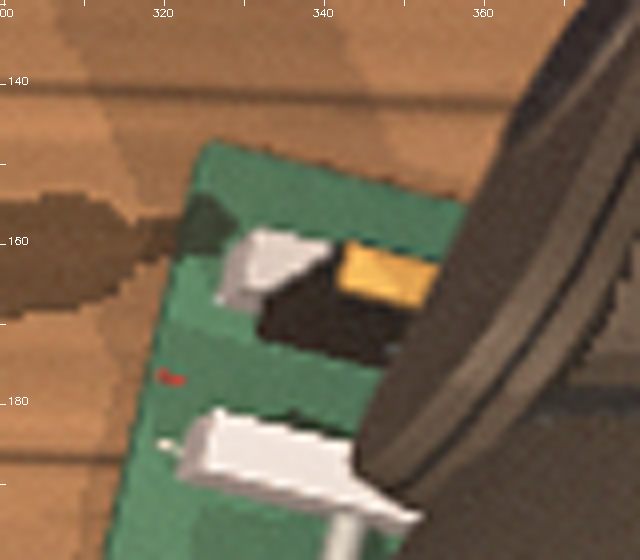

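View pics/s10.png

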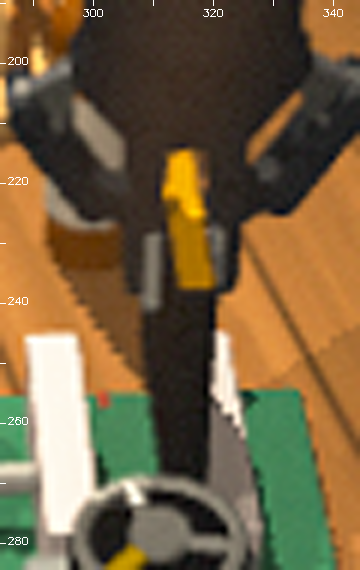

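Run:
```python
from pf import *
import pickle
rs,rt=pickle.load(open("r10.pkl","rb"))
T=[((7.5,50,110),(342.6,160.2)),((-7.5,50,110),(342,166.4)),((-7.5,50,0),(331.8,172))]
S=[((7.5,-50,110),(320.4,237.5)),((-7.5,-50,110),(314.2,237.7))]
fitp(rs,rt,S,T)
A=cur();c,s=np.cos(CY),np.sin(CY);d=A[:2,3]-CL;print(c*d[0]+s*d[1],-s*d[0]+c*d[1],A[2,3]-.082)
```

```text
[ 0.534  -0.2151  0.0691 -0.2113] yaw err deg 0.34 clamp [0.0178 0.0524 0.0691] [[0.8, -0.7], [-0.1, -0.3], [-0.6, 0.6], [0.3, 0.0], [-0.8, 0.1]]
0.019346792092557824 0.05062730504521553 0.06876747566992035
```

```bash
python3 -m crank '[[1,0.25,0,1,0.8,0,0],[1,0,0,1.2,0,0,0],[1,0,0,1.2,0,0,0],[1,0,0,0.6,0,0,0],[1,0,0,0,0,0,0]]'
python3 - <<'E'
from mv import *
rs=read_camera("side")
A=cur();c,s=np.cos(CY),np.sin(CY);d=A[:2,3]-CL;print(A[:3].round(4),c*d[0]+s*d[1],-s*d[0]+c*d[1],A[2,3]-.082,get_state()["contact_force"])
E
```

```text
time: 8.85
eef_pos: [0.5341, -0.214, 0.1076]
tcp_rot: [0.779, 0.627, -0.001, -0.002]
contact_force: [-0.3, 0.0, -1.5]
opening: 0.166
[[ 2.141e-01  9.768e-01 -3.400e-03  5.347e-01]
 [ 9.768e-01 -2.141e-01  8.000e-04 -2.143e-01]
 [ 1.000e-04 -3.500e-03 -1.000e+00  1.087e-01]] 0.01827878269651029 0.053358363068596946 0.026679841457074013 [-0.3016709  -0.64226889 -0.76539779]
```

```bash
python3 -m crank '[[1,0,0,0.3,0,0,0],[1,0,0,0.1,0,0,0],[1,0,0,0,0,0,0]]'; python3 -m crank '[[1,0,0,0.15,0,0,0],[1,0,0,0,0,0,0]]';  python3 -m crank '[[1,0,0,0.1,0,0,0],[1,0,0,0,0,0,0]]'
```

```text
time: 9.2
eef_pos: [0.5353, -0.2147, 0.1061]
tcp_rot: [0.779, 0.627, -0.001, -0.0]
contact_force: [-1.1, 0.7, -2.3]
opening: 0.172
time: 9.4
eef_pos: [0.5352, -0.2146, 0.1044]
tcp_rot: [0.779, 0.627, -0.001, -0.0]
contact_force: [-0.3, -0.1, -2.5]
opening: 0.169
time: 9.6
eef_pos: [0.5354, -0.2147, 0.1036]
tcp_rot: [0.779, 0.627, -0.001, -0.0]
contact_force: [0.3, 0.2, 0.0]
opening: 0.17
```

```bash
python3 -m crank '[[1,0,0,0.1,0,0,0],[1,0,0,0,0,0,0]]';  python3 -m crank '[[1,0,0,0.1,0,0,0],[1,0,0,0,0,0,0]]'
```

```text
time: 9.8
eef_pos: [0.5355, -0.215, 0.1035]
tcp_rot: [0.779, 0.627, -0.001, -0.0]
contact_force: [-2.6, -0.7, 4.8]
opening: 0.17
time: 10.0
eef_pos: [0.5356, -0.2151, 0.1034]
tcp_rot: [0.779, 0.627, -0.001, -0.0]
contact_force: [-3.3, 0.6, 9.7]
opening: 0.171
```

Run:
```python
from mv import *
rt=read_camera("top");crop(rt,300,130,380,200,8,"pics/t11.png")
rs=read_camera("side");crop(rs,280,190,345,290,6,"pics/s11.png")
```

```text
(no output)
```

View pics/t11.png

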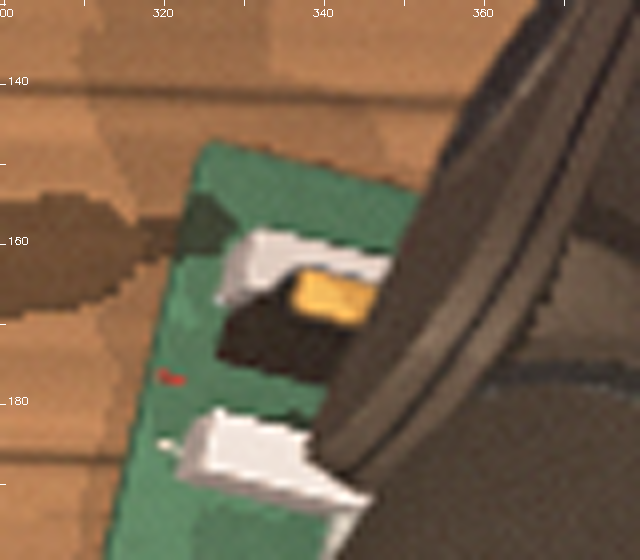

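View pics/s11.png

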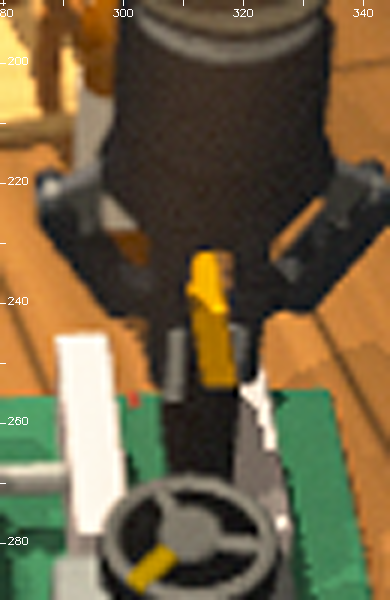

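Run:
```python
from pf import *
rs=read_camera("side");rt=read_camera("top")
T=[((7.5,50,110),(337,163)),((-7.5,50,110),(336,169.3)),((-7.5,50,0),(326.3,175))]
S=[((7.5,-50,110),(319.5,254)),((-7.5,-50,110),(313.3,254.3))]
fitp(rs,rt,S,T);fitp(rs,rt,[],T)
for y in (.05,.055,.06):
  b=cw(.019,y,.02);m=lambda p:R.from_euler("z",CY).apply(np.array(p)/1000)+b
  print(y,proj(rt,m([t[0] for t in T])).round(1).tolist(),proj(rs,m([t[0] for t in S])).round(1).tolist())
print(proj(rt,[cw(.03,.11,.065),cw(.03,.11,.02)]))
```

```text
[ 0.5349 -0.2129  0.0207 -0.2052] yaw err deg 0.69 clamp [0.0182 0.0548 0.0207] [[0.3, -0.3], [-0.1, -0.4], [0.0, -0.2], [-0.1, 0.1], [-0.9, 0.1]]
[ 0.5344 -0.2139  0.0152 -0.2169] yaw err deg 0.02 clamp [0.018  0.0537 0.0152] [[0.2, 0.1], [-0.2, -0.1], [0.0, 0.0]]
0.05 [[339.3, 162.7], [337.9, 168.9], [328.1, 174.8]] [[319.8, 255.9], [312.7, 256.1]]
0.055 [[337.3, 162.2], [335.8, 168.3], [326.3, 174.3]] [[319.5, 254.3], [312.5, 254.5]]
0.06 [[335.2, 161.7], [333.8, 167.8], [324.5, 173.8]] [[319.2, 252.7], [312.2, 252.9]]
[[329.66589316 164.48098786]
 [326.06387414 167.09678441]]
```

```bash
python3 -m crank '[[1,0,0,-0.15,0,0,0],[1,0,0,0,0,0,0],[0.55,0,0,0,0,0,0],[0.2,0,0,0,0,0,0],[0.2,0,0,0,0,0,0]]' 40
python3 -m crank '[[0.1,0,0,-0.5,0,0,0],[0.1,0,0,-2,0,0,0],[0.1,0,0,-4,0,0,0],[0.1,0,0,-5,0,0,0],[0.1,0,0,-1,0,0,0]]'
python3 - <<'E'
from pf import *
rs=read_camera("side");crop(rs,255,180,365,350,3.5,"pics/s12.png")
rt=read_camera("top");crop(rt,290,120,430,240,5,"pics/t12.png")
T=pose(cw(0,-.075,.28),rot(CY,0));plan(T)
E
```

```text
time: 10.7
eef_pos: [0.535, -0.2144, 0.1023]
tcp_rot: [0.779, 0.627, -0.001, -0.001]
contact_force: [0.3, 0.6, 0.7]
opening: 0.402
time: 11.2
eef_pos: [0.5383, -0.2163, 0.2357]
tcp_rot: [0.779, 0.627, 0.001, 0.006]
contact_force: [1.7, -0.1, 1.9]
opening: 0.45
n 4 row t(cm) [-3.2, -0.52, -1.21] w [0.07, 0.04, 0.02] | total t [-12.79, -2.07, -4.82] w [0.3, 0.17, 0.1]
```

View pics/s12.png

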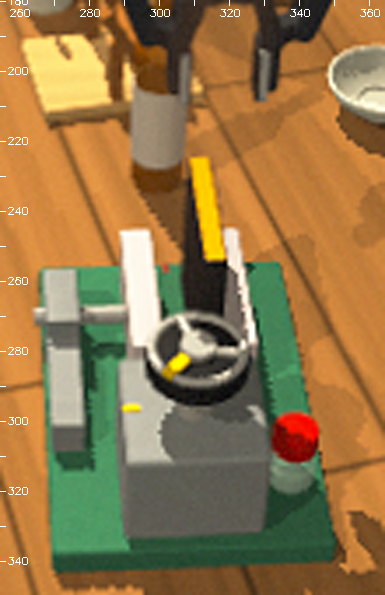

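View pics/t12.png

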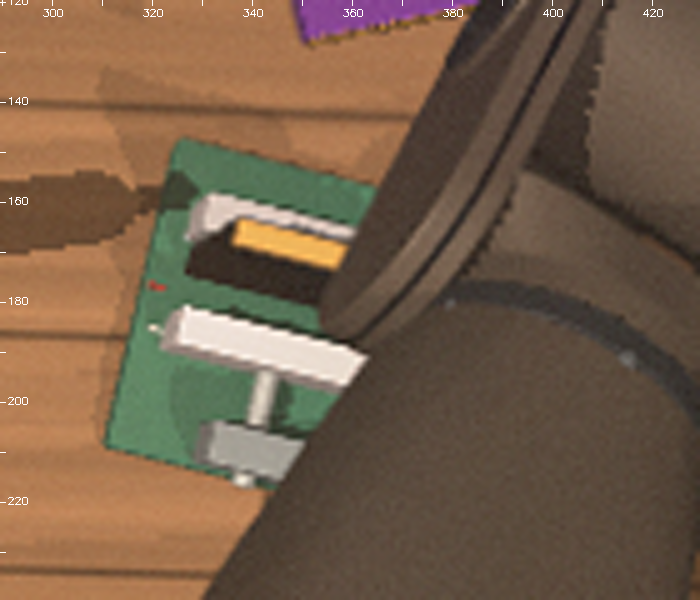

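Run:
```python
from mv import *
import pickle
rs,rt=pickle.load(open("r0.pkl","rb"))
W=cw(0,-.075,.143);print(W)
for r,b in((rt,(416,200.3)),(rs,(305,284.3))):
    p=atz(r,b,.1435)-W;a=np.arctan2(p[1],p[0]);th=(CY+np.pi)-a  # clockwise from -x
    th=(-( a-(CY+np.pi))) ; th=(th+np.pi)%(2*np.pi)-np.pi
    print(np.linalg.norm(p[:2]),"wheel",th, th-2*np.pi)
# line
for r,b in((rt,(398.7,208.3)),(rs,(292.3,296.2))):
    p=atz(r,b,.09)-W;print("line dir rel",np.degrees(np.arctan2(p[1],p[0])-(CY+np.pi))%360)
# jaw pointer: sliding jaw face from top corners
for u in [-.024,-.020,-.016]:
    print(u,proj(rt,[cw(.013+u,.11,.065),cw(.013+u,0,.065)]).round(1).tolist(),proj(rs,[cw(.013+u,.11,.065),cw(.013+u,0,.065)]).round(1).tolist())
T=pose(cw(0,-.075,.25),rot(CY+np.radians(103),0));plan(T)
```

```text
[ 0.48913046 -0.33573623  0.143     ]
0.023482662746177226 wheel -0.7804304112970808 -7.063615718476667
0.023760906977514703 wheel -0.9386972709963164 -7.221882578175903
line dir rel 2.0166468263014363
line dir rel 0.7571858625793477
-0.024 [[326.0, 180.2], [368.1, 191.0]] [[297.0, 244.9], [300.9, 278.1]]
-0.02 [[326.3, 178.7], [368.5, 189.4]] [[298.7, 244.8], [302.8, 278.1]]
-0.016 [[326.7, 177.1], [368.8, 187.9]] [[300.4, 244.8], [304.6, 278.0]]
n 13 row t(cm) [-0.63, -0.96, -0.14] w [0.0, 0.03, -7.92] | total t [-12.78, -2.08, -1.82] w [0.06, 0.39, -102.9]
```

```bash
python3 -m crank '[[-1,-0.63,-0.96,-0.3,0,0,-8],[-1,-0.63,-0.96,-0.3,0,0,-8],[-1,-0.63,-0.96,-0.3,0,0,-8],[-1,-0.63,-0.96,-0.3,0,0,-8],[-1,-0.63,-0.96,0,0,0,-8]]'
python3 -m crank '[[-1,-0.63,-0.96,0,0,0,-8],[-1,-0.63,-0.96,0,0,0,-8],[-1,-0.63,-0.96,0,0,0,-8],[-1,-0.63,-0.96,0,0,0,-8],[-1,-0.63,-0.96,0,0,0,-8]]'
python3 - <<'E'
from mv import *
T=pose(cw(0,-.075,.22),rot(CY+np.radians(103),0));plan(T)
s=get_state();print(s["qpos"].round(2))
E
```

```text
time: 11.8
eef_pos: [0.4892, -0.248, 0.2376]
tcp_rot: [0.515, 0.857, -0.0, -0.002]
contact_force: [-0.3, 0.0, -0.2]
opening: 1.002
time: 12.3
eef_pos: [0.4765, -0.3028, 0.237]
tcp_rot: [0.191, 0.982, 0.001, -0.003]
contact_force: [0.3, 0.1, -0.1]
opening: 1.002
n 3 row t(cm) [-0.69, -0.96, 0.56] w [0.04, -0.11, -7.53] | total t [-2.41, -2.58, 1.69] w [0.11, -0.32, -22.59]
[-0.75  0.06  1.86 -0.    1.23 -1.93]
```

Run:
```python
from mv import *
A=cur();T=pose(cw(0,-.075,.18),rot(CY+np.radians(80.4),0));plan(T)
```

```text
n 2 row t(cm) [-1.21, -1.29, 2.85] w [0.02, -0.17, 0.01] | total t [-2.43, -2.58, 5.69] w [0.05, -0.33, 0.01]
```

```bash
python3 -m crank '[[-1,-1.2,-1.3,0.5,0,-0.15,0],[-1,-1.2,-1.3,1.5,0,-0.15,0],[-1,0,0,2,0,0,0],[-1,0,0,0,0,0,0],[-1,0,0,0,0,0,0]]'
python3 - <<'E'
from mv import *
rs=read_camera("side");crop(rs,255,180,365,350,3.5,"pics/s13.png")
A=cur();T=pose(cw(0,-.075,.122),rot(CY+np.radians(80.4),0));plan(T)
E
```

```text
time: 12.8
eef_pos: [0.4892, -0.3356, 0.1978]
tcp_rot: [0.194, 0.981, 0.0, -0.0]
contact_force: [0.1, -0.6, -0.3]
opening: 1.0
n 2 row t(cm) [0.04, 0.0, 3.86] w [-0.01, 0.07, -0.15] | total t [0.09, 0.0, 7.73] w [-0.01, 0.13, -0.29]
```

View pics/s13.png

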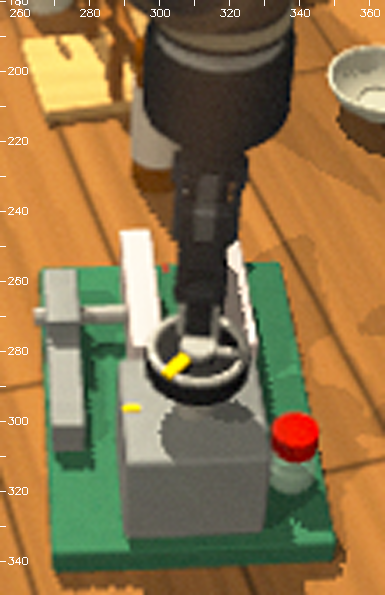

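```bash
python3 -m crank '[[-1,0,0,2,0,0,0],[-1,0,0,2,0,0,0],[-1,0,0,1.2,0,0,0],[-1,0,0,0,0,0,0]]'
python3 - <<'E'
from mv import *
rs=read_camera("side");crop(rs,255,180,365,350,3.5,"pics/s14.png")
A=cur();T=pose(cw(0,-.075,.122),rot(CY+np.radians(80.4),0));plan(T)
E
```

```text
time: 13.25
eef_pos: [0.4895, -0.3357, 0.1465]
tcp_rot: [0.194, 0.981, 0.0, 0.0]
contact_force: [-0.2, -0.6, 0.1]
opening: 1.002
n 1 row t(cm) [0.12, 0.01, 2.58] w [-0.03, 0.17, -0.29] | total t [0.12, 0.01, 2.58] w [-0.03, 0.17, -0.29]
```

View pics/s14.png

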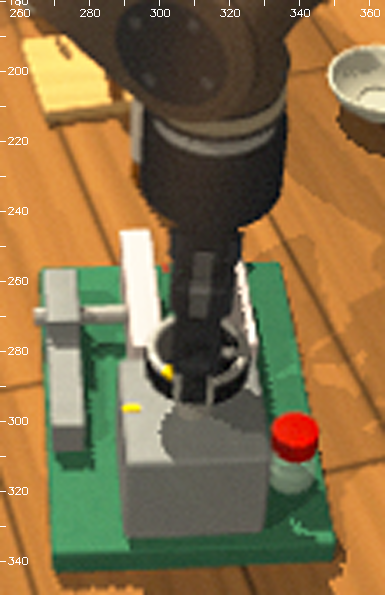

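```bash
python3 -m crank '[[-1,0.1,0,1.4,0,0,0],[-1,0,0,1,0,0,0],[-1,0,0,0,0,0,0]]'; python3 -m crank '[[0.5,0,0,0,0,0,0],[1,0,0,0,0,0,0],[1,0,0,0,0,0,0],[1,0,0,0,0,0,0],[1,0,0,0,0,0,0]]' 40
```

```text
time: 13.6
eef_pos: [0.4884, -0.3354, 0.122]
tcp_rot: [0.194, 0.981, 0.0, 0.0]
contact_force: [0.4, 0.8, -0.9]
opening: 1.003
time: 14.1
eef_pos: [0.4892, -0.3378, 0.1251]
tcp_rot: [0.193, 0.981, -0.003, 0.002]
contact_force: [-3.9, -3.7, 4.1]
opening: 0.689
```

```bash
python3 -m crank '[[1,0,-0.15,0,0,0,0],[1,0,0,0,0,0,4],[1,0,0,0,0,0,8],[1,0,0,0,0,0,8],[1,0,0,0,0,0,8]]'
python3 - <<'E'
from mv import *
rs=read_camera("side");crop(rs,255,180,365,350,3.5,"pics/s15.png")
s=get_state();print(s["qpos"][5],s["contact_force"],s["wrist_torque"],s["eef_pos"])
E
```

```text
time: 14.6
eef_pos: [0.4889, -0.3381, 0.1251]
tcp_rot: [0.427, 0.904, -0.001, 0.002]
contact_force: [-2.4, -0.6, 4.3]
opening: 0.686
-1.4584606424011328 [-2.60988549 -1.14315921  5.21980951] [-0.62937573  0.94851017 -0.0205919 ] [ 0.48891499 -0.33808377  0.12506187]
```

View pics/s15.png

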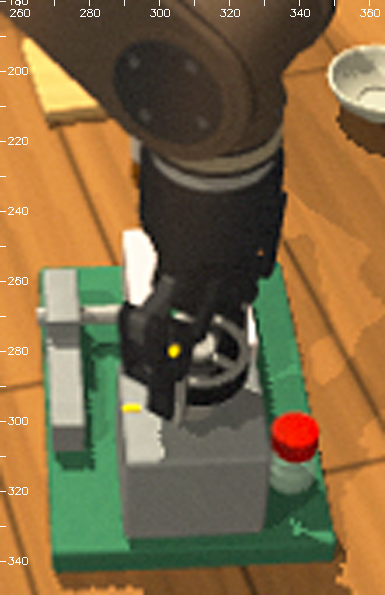

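```bash
for i in 1; do python3 -m crank '[[1,0,0,0,0,0,8.5],[1,0,0,0,0,0,8.5],[1,0,0,0,0,0,8.5],[1,0,0,0,0,0,8.5],[1,0,0,0,0,0,8.5]]';done; python3 -m crank '[[1,0,0,0,0,0,8.5],[1,0,0,0,0,0,8.5],[1,0,0,0,0,0,8.5],[1,0,0,0,0,0,8.5],[1,0,0,0,0,0,8.5]]'
python3 - <<'E'
from mv import *
rs=read_camera("side");crop(rs,255,180,365,350,3.5,"pics/s16.png")
s=get_state();print(s["qpos"][5],s["contact_force"],s["wrist_torque"],s["eef_pos"])
E
```

```text
time: 15.15
eef_pos: [0.4884, -0.3383, 0.1251]
tcp_rot: [0.725, 0.688, -0.001, 0.002]
contact_force: [-3.5, -1.9, 4.6]
opening: 0.691
time: 15.65
eef_pos: [0.4879, -0.338, 0.1251]
tcp_rot: [0.926, 0.378, -0.0, 0.001]
contact_force: [-5.6, -3.2, 7.6]
opening: 0.686
0.02404302428584158 [-5.71694875 -2.40233035  6.69368989] [0.16811145 1.48741361 0.01434236] [ 0.48786962 -0.33797623  0.12506013]
```

View pics/s16.png

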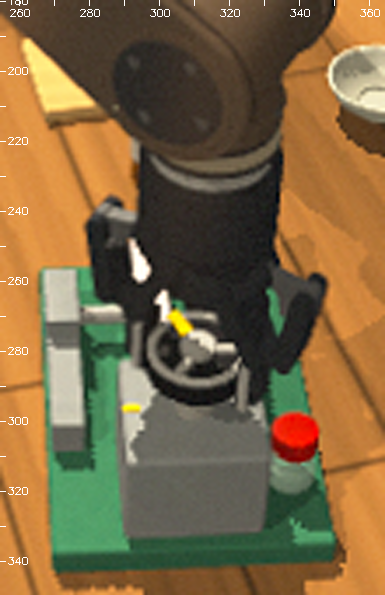

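```bash
python3 -m crank '[[1,0,0,0,0,0,8.5],[1,0,0,0,0,0,8.5],[1,0,0,0,0,0,8.5],[1,0,0,0,0,0,8.5],[1,0,0,0,0,0,8.5]]'; python3 -m crank '[[1,0,0,0,0,0,8.5],[1,0,0,0,0,0,8.5],[1,0,0,0,0,0,8.5],[1,0,0,0,0,0,8.5],[1,0,0,0,0,0,8.5]]'; python3 -m crank '[[1,0,0,0,0,0,8],[1,0,0,0,0,0,8],[1,0,0,0,0,0,8],[1,0,0,0,0,0,8],[1,0,0,0,0,0,0]]'
python3 - <<'E'
from mv import *
rs=read_camera("side");crop(rs,255,180,365,350,3.5,"pics/s17.png")
s=get_state();print(s["qpos"][5],s["contact_force"],s["wrist_torque"],s["eef_pos"])
E
```

```text
time: 16.2
eef_pos: [0.4877, -0.3375, 0.1251]
tcp_rot: [1.0, 0.017, -0.0, -0.0]
contact_force: [-7.6, -1.0, 8.3]
opening: 0.685
time: 16.7
eef_pos: [0.4879, -0.3369, 0.1251]
tcp_rot: [0.938, -0.347, 0.0, -0.001]
contact_force: [-8.6, 1.7, 9.0]
opening: 0.688
time: 17.2
eef_pos: [0.4882, -0.3367, 0.125]
tcp_rot: [0.807, -0.591, 0.0, -0.001]
contact_force: [-8.0, 2.3, 9.0]
opening: 0.688
2.0560862933946917 [-8.26385094  2.50720522  8.39431093] [ 0.47426789  0.67179803 -0.07081987] [ 0.48827393 -0.33673938  0.12505813]
```

View pics/s17.png

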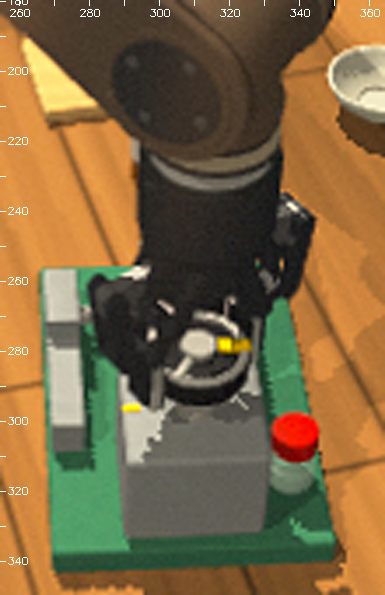

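```bash
python3 -m crank '[[-1,0,0,0,0,0,0],[-1,0,0,0,0,0,0],[-1,0,0,0,0,0,0],[-1,0,0,0,0,0,0]]'; python3 -m crank '[[-1,0,0,0,0,0,-8.5],[-1,0,0,0,0,0,-8.5],[-1,0,0,0,0,0,-8.5],[-1,0,0,0,0,0,-8.5],[-1,0,0,0,0,0,-8.5]]'; python3 -m crank '[[-1,0,0,0,0,0,-8.5],[-1,0,0,0,0,0,-8.5],[-1,0,0,0,0,0,-8.5],[-1,0,0,0,0,0,-8.5],[-1,0,0,0,0,0,-8.5]]'; python3 -m crank '[[-1,0,0,0,0,0,-8.5],[-1,0,0,0,0,0,-8.5],[-1,0,0,0,0,0,-8.5],[-1,0,0,0,0,0,-8.5],[-1,0,0,0,0,0,-8.5]]'; python3 -m crank '[[-1,0,0,0,0,0,-8.5],[-1,0,0,0,0,0,-8.5],[-1,0,0,0,0,0,-8.5],[-1,0,0,0,0,0,-8.5],[-1,0,0,0,0,0,-8.5]]'
python3 - <<'E'
from mv import *
rs=read_camera("side");crop(rs,255,180,365,350,3.5,"pics/s18.png")
s=get_state();print(s["qpos"][5],s["contact_force"],s["wrist_torque"],s["eef_pos"])
A=cur();print(np.degrees(np.arctan2(A[1,1],A[0,1])))
E
```

```text
time: 17.65
eef_pos: [0.489, -0.3374, 0.1237]
tcp_rot: [0.807, -0.59, 0.002, -0.0]
contact_force: [0.2, -0.3, -0.1]
opening: 0.999
time: 18.15
eef_pos: [0.4889, -0.3375, 0.1238]
tcp_rot: [0.967, -0.254, 0.002, 0.0]
contact_force: [0.3, -0.6, -0.3]
opening: 0.999
time: 18.65
eef_pos: [0.4889, -0.3375, 0.1238]
tcp_rot: [0.994, 0.113, 0.002, 0.001]
contact_force: [1.0, 0.2, -0.2]
opening: 0.998
time: 19.15
eef_pos: [0.4889, -0.3375, 0.1238]
tcp_rot: [0.885, 0.466, 0.001, 0.002]
contact_force: [-0.3, 0.6, 0.5]
opening: 0.996
time: 19.65
eef_pos: [0.4889, -0.3375, 0.1238]
tcp_rot: [0.656, 0.755, 0.0, 0.002]
contact_force: [0.4, -0.8, -0.9]
opening: 1.0
-0.9196626286054516 [ 0.45336505 -0.2489062   0.8284132 ] [-0.02225981 -0.02562622  0.0305031 ] [ 0.48894835 -0.33754173  0.12380173]
8.235534347289303
```

View pics/s18.png

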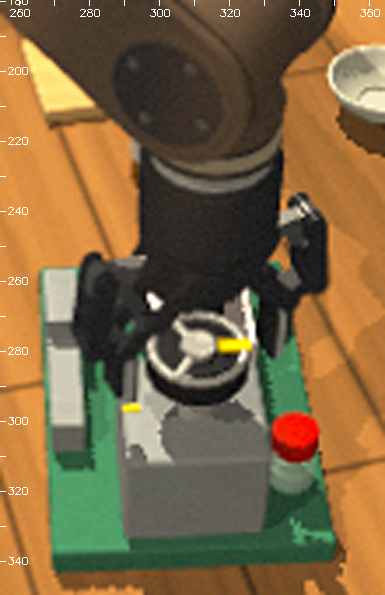

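```bash
cat > wa.py <<'E'
from mv import *
def wa(r,b,c=None):
    W=cw(0,-.075,.143) if c is None else atz(r,c,.143)
    p=atz(r,b,.1435)-W;a=np.arctan2(p[1],p[0]);th=-(a-(CY+np.pi))
    return np.degrees((th+np.pi)%(2*np.pi)-np.pi).round(1),np.linalg.norm(p[:2]).round(4)
E
python3 - <<'E'
from wa import *
rs=read_camera("side")
h=rs["color"][255:310,280:345].astype(int)
m=(h[...,0]>180)&(h[...,1]>150)&(h[...,2]<100)
n,l,st,ce=cv2.connectedComponentsWithStats(m.astype(np.uint8));print(st[1:,4],ce[1:]+[280,255])
for c in ce[1:]: print(wa(rs,c+[280,255]))
E
python3 -m crank '[[0.5,0,0,0,0,0,0],[1,0,0,0,0,0,0],[1,0,0,0,0,0,0],[1,0,0,0,0,0,0],[1,0,0,0,0,0,0]]' 40
```

```text
[29 13] [[321.62068966 277.93103448]
 [292.         296.15384615]]
(np.float64(-170.7), np.float64(0.0206))
(np.float64(-49.9), np.float64(0.0643))
time: 20.25
eef_pos: [0.4885, -0.3377, 0.1243]
tcp_rot: [0.659, 0.753, -0.0, 0.001]
contact_force: [-3.2, 0.4, 3.8]
opening: 0.687
```

```bash
python3 -m crank '[[1,0,0,0,0,0,4],[1,0,0,0,0,0,8.5],[1,0,0,0,0,0,8.5],[1,0,0,0,0,0,8.5],[1,0,0,0,0,0,8.5]]';python3 -m crank '[[1,0,0,0,0,0,8.5],[1,0,0,0,0,0,8.5],[1,0,0,0,0,0,8.5],[1,0,0,0,0,0,8.5],[1,0,0,0,0,0,8.5]]'; python3 -m crank '[[1,0,0,0,0,0,8.5],[1,0,0,0,0,0,8.5],[1,0,0,0,0,0,8.5],[1,0,0,0,0,0,8.5],[1,0,0,0,0,0,8.5]]'; python3 -m crank '[[1,0,0,0,0,0,8],[1,0,0,0,0,0,8],[1,0,0,0,0,0,2],[1,0,0,0,0,0,0],[1,0,0,0,0,0,0]]'
python3 - <<'E'
from wa import *
rs=read_camera("side");crop(rs,255,180,365,350,3.5,"pics/s19.png")
s=get_state();print(s["qpos"][5],s["contact_force"],s["wrist_torque"],s["eef_pos"])
h=rs["color"][255:310,280:345].astype(int)
m=(h[...,0]>170)&(h[...,1]>140)&(h[...,2]<100)
n,l,st,ce=cv2.connectedComponentsWithStats(m.astype(np.uint8));print(st[1:,4],ce[1:]+[280,255])
for c in ce[1:]: print(wa(rs,c+[280,255]))
E
```

```text
time: 20.75
eef_pos: [0.4883, -0.3376, 0.1243]
tcp_rot: [0.869, 0.495, 0.0, 0.001]
contact_force: [-4.0, 0.1, 4.7]
opening: 0.686
time: 21.25
eef_pos: [0.4883, -0.3375, 0.1243]
tcp_rot: [0.989, 0.146, 0.001, 0.001]
contact_force: [-3.7, 0.9, 4.9]
opening: 0.686
time: 21.75
eef_pos: [0.4883, -0.3374, 0.1243]
tcp_rot: [0.975, -0.222, 0.001, 0.0]
contact_force: [-4.2, 2.7, 5.1]
opening: 0.685
time: 22.25
eef_pos: [0.4883, -0.3374, 0.1243]
tcp_rot: [0.929, -0.369, 0.001, 0.0]
contact_force: [-5.2, 1.9, 5.4]
opening: 0.685
1.5514119513638065 [-4.85520245  1.26275496  4.85223735] [ 0.36264799  0.72607322 -0.0627721 ] [ 0.48832995 -0.33738614  0.12425624]
[ 6  5  1  3 10] [[282.5 255. ]
 [293.  255. ]
 [297.  255. ]
 [344.  280. ]
 [292.  296.5]]
(np.float64(51.3), np.float64(0.0851))
(np.float64(64.4), np.float64(0.0727))
(np.float64(70.5), np.float64(0.0692))
(np.float64(-170.1), np.float64(0.0649))
(np.float64(-50.3), np.float64(0.0651))
```

View pics/s19.png

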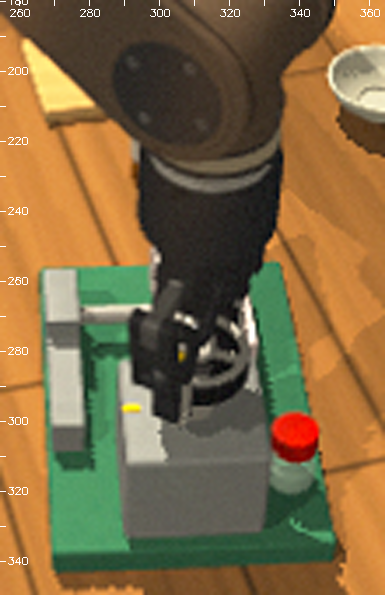

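```bash
python3 -m crank '[[1,0,0,0,0,0,8],[1,0,0,0,0,0,8],[1,0,0,0,0,0,8],[1,0,0,0,0,0,2],[1,0,0,0,0,0,0]]'; python3 -m crank '[[-1,0,0,0,0,0,0],[-1,0,0,0,0,0,0],[-1,0,0,0,0,0,0],[-1,0,0,0,0,0,0]]';  python3 -m crank '[[-1,0,0,-2,0,0,0],[-1,0,0,-3,0,0,0],[-1,0,0,-4,0,0,0],[-1,0,0,-4,0,0,0],[-1,-3,3,0,0,0,0]]'; python3 -c "
from mv import *
print(get_state()['qpos'].round(2)); print(cur()[:3].round(3))"
```

```text
time: 22.8
eef_pos: [0.4884, -0.3374, 0.1243]
tcp_rot: [0.822, -0.569, 0.001, -0.0]
contact_force: [-5.0, 2.1, 4.6]
opening: 0.689
time: 23.2
eef_pos: [0.489, -0.3377, 0.1239]
tcp_rot: [0.822, -0.569, 0.002, -0.0]
contact_force: [-0.4, 0.3, 0.7]
opening: 1.003
time: 23.7
eef_pos: [0.4541, -0.3238, 0.2623]
tcp_rot: [0.823, -0.568, 0.01, 0.001]
contact_force: [-0.0, -0.4, 0.6]
opening: 1.004
[-0.8   0.01  1.86  0.    1.25  1.98]
[[ 0.354 -0.935  0.015  0.454]
 [-0.935 -0.354 -0.014 -0.324]
 [ 0.019 -0.009 -1.     0.262]]
```

```bash
cat > look.py <<'E'
import sys
from wa import *
k=sys.argv[1]
rs=read_camera("side");crop(rs,255,215,365,350,5,f"pics/s{k}.png")
rt=read_camera("top");crop(rt,300,140,430,240,6,f"pics/t{k}.png")
h=rs["color"][255:310,280:345].astype(int)
m=(h[...,0]>170)&(h[...,1]>140)&(h[...,2]<100)
n,l,st,ce=cv2.connectedComponentsWithStats(m.astype(np.uint8))
for i in range(1,n): print(st[i,4],(ce[i]+[280,255]).round(1),wa(rs,ce[i]+[280,255]))
h=rt["color"].astype(int)[170:225,370:430]
m=(h[...,0]>170)&(h[...,1]>140)&(h[...,2]<100)
n,l,st,ce=cv2.connectedComponentsWithStats(m.astype(np.uint8))
for i in range(1,n): print("top",st[i,4],(ce[i]+[370,170]).round(1),wa(rt,ce[i]+[370,170]))
E
python3 look.py 20
```

```text
4 [282.5 255. ] (np.float64(51.3), np.float64(0.0851))
5 [293. 255.] (np.float64(64.4), np.float64(0.0727))
31 [301.6 279.8] (np.float64(-19.1), np.float64(0.0208))
1 [344. 279.] (np.float64(-172.5), np.float64(0.0649))
1 [344. 281.] (np.float64(-167.6), np.float64(0.065))
10 [292.  296.5] (np.float64(-50.3), np.float64(0.0651))
top 35 [373.2 174.7] (np.float64(99.7), np.float64(0.0962))
top 24 [410.1 201.4] (np.float64(-8.6), np.float64(0.0229))
top 3 [398.7 207.7] (np.float64(24.7), np.float64(0.0477))
top 1 [398. 210.] (np.float64(22.5), np.float64(0.053))
```

View pics/s20.png

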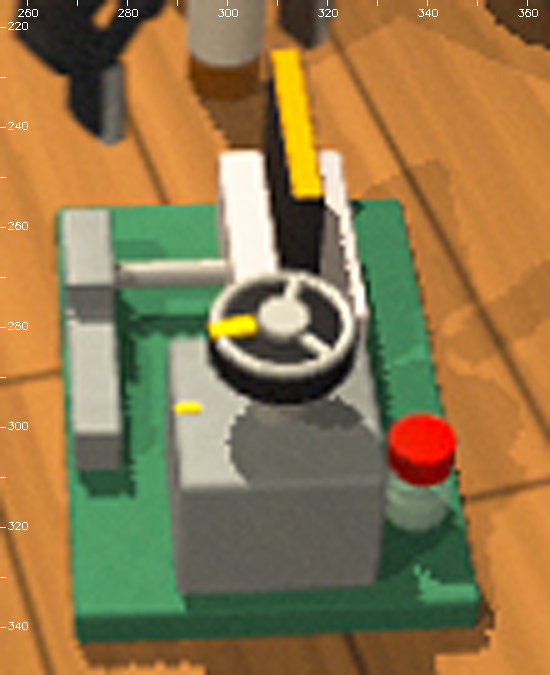

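View pics/t20.png

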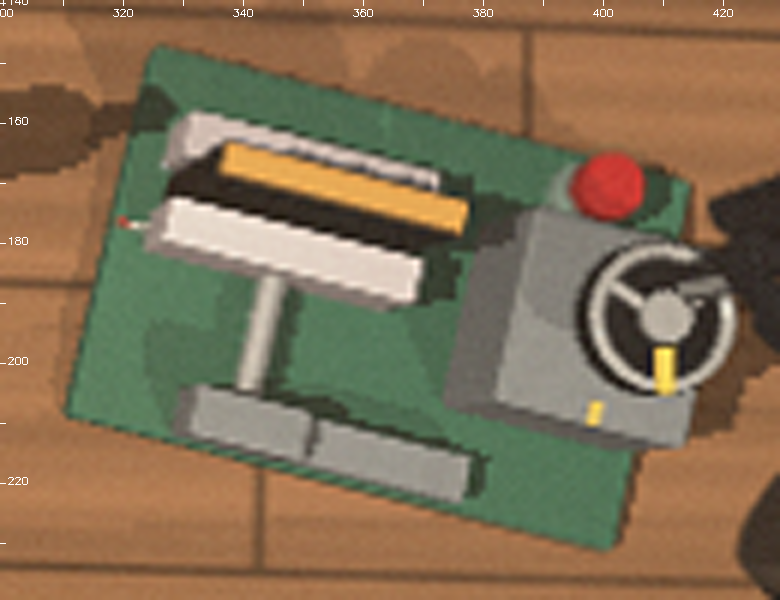

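Run:
```python
from wa import *
rs=read_camera("side");rt=read_camera("top")
for r,n in((rt,"top"),(rs,"side")): print(n,"hub pred",proj(r,[cw(0,-.075,.143)]).round(1),"bar0",proj(r,[cw(-.0225,-.075,.1435)]).round(1))
print("top",wa(rt,(410.1,201.4),(410.4,191.9)),"side",wa(rs,(301.6,279.8),(311.2,277.9)),wa(rs,(301.6,279.8),(311.2,278.3)))
# hub centroids by gray threshold
h=rs["color"]; g=h.astype(int)
for r,x0,y0,w,nm in((rs,303,270,17,"s"),(rt,403,185,15,"t")):
    c=r["color"][y0:y0+w,x0:x0+w].astype(int);m=((c.min(2)>110)).astype(np.uint8);m=cv2.erode(m,np.ones((3,3)))
    n,l,st,ce=cv2.connectedComponentsWithStats(m)
    print(nm,[(st[i,4],(ce[i]+[x0,y0]).round(1)) for i in range(1,n)])
```

```text
top hub pred [[410.7 191.6]] bar0 [[408.7 201. ]]
side hub pred [[311.2 277.2]] bar0 [[299.9 277.4]]
top (np.float64(-9.9), np.float64(0.0221)) side (np.float64(-14.1), np.float64(0.0201)) (np.float64(-11.0), np.float64(0.0197))
s [(np.int32(2), array([303.5, 270. ])), (np.int32(7), array([314.4, 270.4])), (np.int32(34), array([311.2, 277.7])), (np.int32(1), array([319., 284.]))]
t [(np.int32(29), array([410.6, 192.3]))]
```

Run:
```python
from mv import *
A=cur();y=np.arctan2(A[1,1],A[0,1]);print(y,get_state()["eef_pos"])
B=plan(pose(np.array([.489,-.3375,.20]),rot(y,0)))
```

```text
-2.781717183351079 [ 0.44934254 -0.31955247  0.25357724]
n 2 row t(cm) [1.53, -1.53, 2.69] w [-0.08, -0.1, -0.0] | total t [3.06, -3.07, 5.38] w [-0.15, -0.2, -0.0]
```

```bash
python3 -m crank '[[-1,1.5,-1.5,1,-0.1,-0.1,0],[-1,1.55,-1.55,1,0,0,0],[-1,0,0,2,0,0,0],[-1,0,0,1.3,0,0,0],[-1,0,0,0,0,0,0]]'
python3 - <<'E'
from mv import *
A=cur();y=np.arctan2(A[1,1],A[0,1]);print(A[:3].round(4))
B=plan(pose(np.array([.489,-.3375,.1235]),rot(y,0)))
E
```

```text
time: 24.4
eef_pos: [0.4883, -0.3368, 0.1974]
tcp_rot: [0.822, -0.569, -0.002, -0.0]
contact_force: [-0.2, 0.5, -1.0]
opening: 1.002
[[ 0.3527 -0.9357 -0.0032  0.4883]
 [-0.9357 -0.3527  0.003  -0.3368]
 [-0.0039  0.002  -1.      0.1974]]
n 2 row t(cm) [0.05, -0.02, 3.7] w [0.06, 0.11, -0.0] | total t [0.12, -0.05, 7.39] w [0.11, 0.22, -0.0]
```

```bash
python3 -m crank '[[-1,0.1,0,2,0.1,0.2,0],[-1,0,0,2,0,0,0],[-1,0,0,1.6,0,0,0],[-1,0,0,1.4,0,0,0],[-1,0,0,0.3,0,0,0]]'; python3 -m crank '[[-1,0,0,0,0,0,0],[-1,0,0,0,0,0,0]]' ; python3 -c "
from mv import *
A=cur();y=np.arctan2(A[1,1],A[0,1]);print(get_state()['qpos'][5])
plan(pose(np.array([.489,-.3375,.1235]),rot(y,0)))"
```

```text
time: 24.9
eef_pos: [0.4889, -0.3382, 0.126]
tcp_rot: [0.822, -0.569, 0.001, 0.0]
contact_force: [0.2, -0.0, 0.4]
opening: 0.996
time: 25.1
eef_pos: [0.4902, -0.3394, 0.1289]
tcp_rot: [0.822, -0.569, 0.004, 0.001]
contact_force: [-0.2, -0.5, 0.7]
opening: 1.0
2.0056629256636422
n 1 row t(cm) [-0.22, 0.05, 0.54] w [-0.17, -0.38, -0.0] | total t [-0.22, 0.05, 0.54] w [-0.17, -0.38, -0.0]
```

```bash
python3 -m crank '[[-1,-0.1,0,0.3,0,0,0],[0.5,0,0,0,0,0,0],[1,0,0,0,0,0,0],[1,0,0,0,0,0,0],[1,0,0,0,0,0,0]]' 40; python3 -m crank '[[1,0,0,0,0,0,0],[1,0,0,0,0,0,0]]'; python3 -c "
from mv import *
print(get_state()['qpos'][5])"; python3 look.py 21
```

```text
time: 25.6
eef_pos: [0.4887, -0.3383, 0.1258]
tcp_rot: [0.823, -0.569, 0.002, 0.001]
contact_force: [-4.0, 1.2, 5.4]
opening: 0.691
time: 25.8
eef_pos: [0.4887, -0.3383, 0.1257]
tcp_rot: [0.823, -0.569, 0.002, 0.001]
contact_force: [-5.1, 0.0, 6.0]
opening: 0.691
2.0063457874355213
5 [283. 255.] (np.float64(51.9), np.float64(0.0845))
3 [291. 255.] (np.float64(61.6), np.float64(0.0748))
2 [305.  279.5] (np.float64(-25.6), np.float64(0.0143))
3 [344. 280.] (np.float64(-170.1), np.float64(0.0649))
10 [292.  296.5] (np.float64(-50.3), np.float64(0.0651))
top 37 [373.2 174.7] (np.float64(99.7), np.float64(0.0961))
top 2 [399.  207.5] (np.float64(24.2), np.float64(0.0469))
top 1 [398. 210.] (np.float64(22.5), np.float64(0.053))
```

```bash
python3 -m crank '[[1,0,0,0,0,0,6],[1,0,0,0,0,0,5.5],[1,0,0,0,0,0,0],[1,0,0,0,0,0,0]]'; python3 -c "
from mv import *
print(get_state()['qpos'][5])"; python3 -m crank '[[-1,0,0,0,0,0,0],[-1,0,0,0,0,0,0],[-1,0,0,0,0,0,0],[-1,0,0,0,0,0,0]]';  python3 -m crank '[[-1,0,0,-2,0,0,0],[-1,0,0,-3,0,0,0],[-1,0,0,-4,0,0,0],[-1,0,0,-4,0,0,0],[-1,-3,3,0,0,0,0]]'; python3 -m crank '[[-1,-3,3,0,0,0,0],[-1,0,0,0,0,0,0]]'; python3 look.py 22
```

```text
time: 26.3
eef_pos: [0.4886, -0.3383, 0.1257]
tcp_rot: [0.761, -0.648, 0.002, 0.001]
contact_force: [-5.1, 0.0, 6.1]
opening: 0.692
2.207422284520045
time: 26.7
eef_pos: [0.4895, -0.3379, 0.1248]
tcp_rot: [0.761, -0.648, 0.003, 0.0]
contact_force: [-0.4, -0.7, 0.1]
opening: 1.0
time: 27.2
eef_pos: [0.4587, -0.3168, 0.2632]
tcp_rot: [0.761, -0.648, 0.011, 0.001]
contact_force: [0.7, 0.1, 1.6]
opening: 1.001
time: 27.4
eef_pos: [0.4167, -0.2842, 0.2525]
tcp_rot: [0.761, -0.648, 0.0, -0.0]
contact_force: [-0.8, -0.4, -1.0]
opening: 0.996
3 [282. 255.] (np.float64(50.8), np.float64(0.0858))
1 [285. 255.] (np.float64(54.1), np.float64(0.0818))
3 [293. 255.] (np.float64(64.4), np.float64(0.0727))
31 [300.9 278.4] (np.float64(-7.6), np.float64(0.0209))
1 [344. 281.] (np.float64(-167.6), np.float64(0.065))
10 [292.  296.5] (np.float64(-50.3), np.float64(0.0651))
top 35 [373.3 174.5] (np.float64(100.1), np.float64(0.0961))
top 10 [408.2 202.6] (np.float64(1.0), np.float64(0.0264))
top 3 [398.7 207.7] (np.float64(24.7), np.float64(0.0477))
top 1 [398. 210.] (np.float64(22.5), np.float64(0.053))
```

View pics/s22.png

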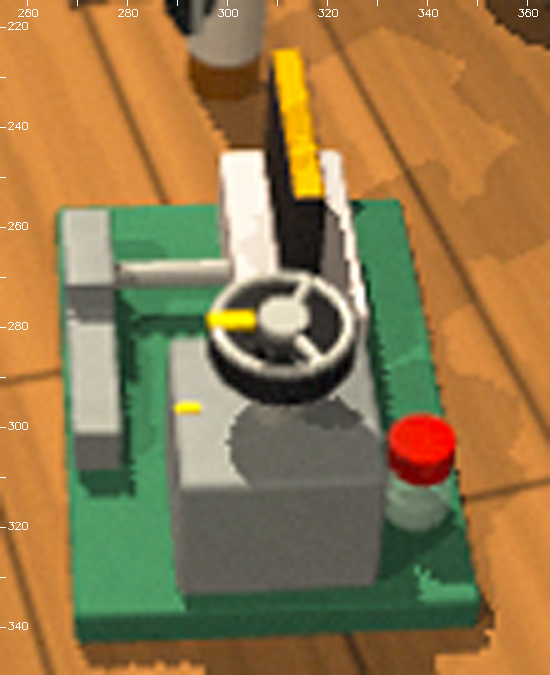

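View pics/t22.png

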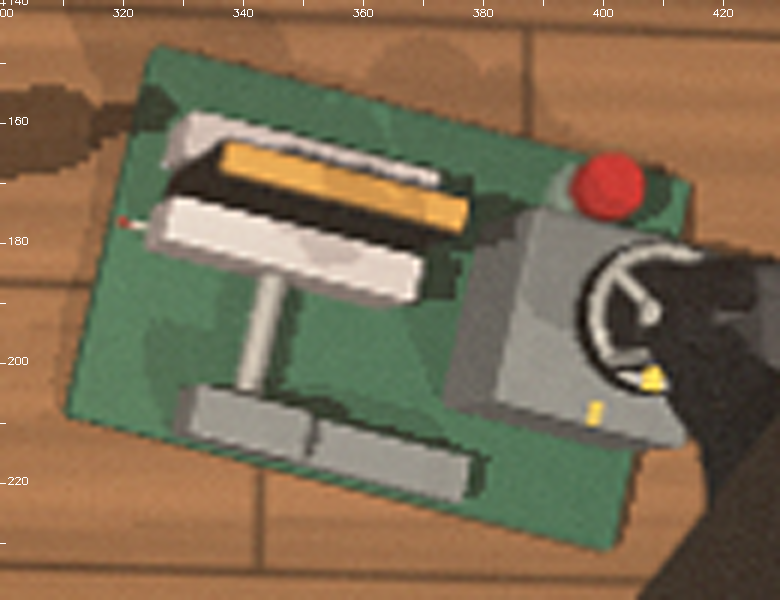

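Run:
```python
from mv import *
A=cur();y=np.arctan2(A[1,1],A[0,1])
plan(pose(np.array([.42,-.10,.30]),A[:3,:3]))
```

```text
n 5 row t(cm) [-3.69, -0.6, -0.93] w [-0.0, 0.0, -0.0] | total t [-18.46, -3.02, -4.63] w [0.0, 0.0, 0.0]
```

```bash
python3 -m crank '[[-1,-3.7,-0.6,-0.9,0,0,0],[-1,-3.7,-0.6,-0.9,0,0,0],[-1,-3.7,-0.6,-0.9,0,0,0],[-1,-3.7,-0.6,-0.9,0,0,0],[-1,-3.7,-0.6,-0.9,0,0,0]]'; python3 look.py 23
python3 - <<'E'
from wa import *
rs=read_camera("side");rt=read_camera("top")
def yc(r,x0,y0,x1,y1,near,rad=7):
    c=r["color"].astype(float);ys,xs=np.mgrid[y0:y1,x0:x1]
    w=np.clip((np.minimum(c[...,0],c[...,1])-c[...,2])[y0:y1,x0:x1]-70,0,None)
    w[np.hypot(xs-near[0],ys-near[1])>rad]=0
    return np.array([(w*xs).sum(),(w*ys).sum()])/w.sum()
b=yc(rs,285,265,325,300,(301,278.5));print("side",b,wa(rs,b),wa(rs,b,(311.2,277.6)))
b=yc(rt,395,180,430,215,(408.5,201),6);print("top",b,wa(rt,b),wa(rt,b,(410.6,192.1)))
E
```

```text
time: 28.0
eef_pos: [0.4213, -0.0994, 0.3]
tcp_rot: [0.761, -0.649, 0.004, -0.0]
contact_force: [1.5, -0.3, 0.1]
opening: 0.999
1 [301. 278.] (np.float64(-4.8), np.float64(0.0205))
1 [304. 278.] (np.float64(-7.7), np.float64(0.0146))
top 36 [373.2 174.5] (np.float64(100.0), np.float64(0.0963))
top 1 [410. 199.] (np.float64(-6.4), np.float64(0.0174))
side [301.16228647 278.6261498 ] (np.float64(-9.6), np.float64(0.0205)) (np.float64(-7.0), np.float64(0.0203))
top [408.91346154 200.95192308] (np.float64(-1.0), np.float64(0.0223)) (np.float64(-0.7), np.float64(0.0211))
```

View pics/t23.png

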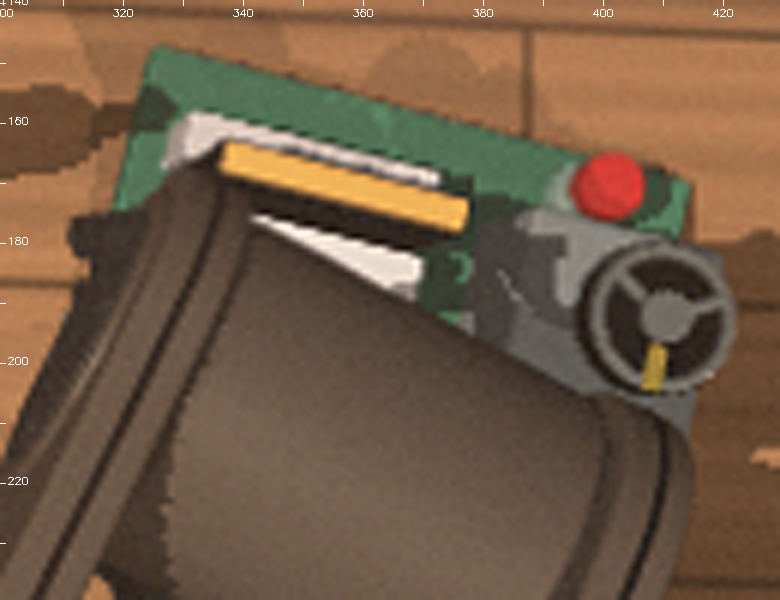

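```bash
python3 -m crank '[[-1,-4,-0.6,-1,0,0,0],[-1,-4,-0.6,-1,0,0,0],[-1,-4,-0.6,-1,0,0,0],[-1,-4,-0.6,-1,0,0,0],[-1,-4,-0.6,-1,0,0,0]]'; python3 -m crank '[[-1,-4,-0.6,0,0,0,0],[-1,-4,-0.6,0,0,0,0],[-1,0,0,0,0,0,0],[-1,0,0,0,0,0,0]]'; python3 look.py 24
python3 - <<'E'
from pf import *
rt=read_camera("top");rs=read_camera("side")
cv2.imwrite("pics/top_end.png",cv2.cvtColor(rt["color"],cv2.COLOR_RGB2BGR));cv2.imwrite("pics/side_end.png",cv2.cvtColor(rs["color"],cv2.COLOR_RGB2BGR))
crop(rt,310,150,385,200,10,"pics/t25.png")
E
```

```text
time: 28.7
eef_pos: [0.414, 0.0664, 0.348]
tcp_rot: [0.775, -0.632, -0.005, -0.012]
contact_force: [-0.5, -0.2, -0.5]
opening: 1.001
time: 29.1
eef_pos: [0.4059, 0.0973, 0.3478]
tcp_rot: [0.791, -0.611, -0.015, -0.026]
contact_force: [0.4, -0.0, 0.5]
opening: 0.996
30 [300.6 278.3] (np.float64(-6.7), np.float64(0.0213))
top 38 [373.3 174.5] (np.float64(100.0), np.float64(0.0961))
top 2 [408.5 197.5] (np.float64(8.8), np.float64(0.0149))
top 12 [408.3 202.3] (np.float64(0.6), np.float64(0.0258))
```

View pics/t24.png

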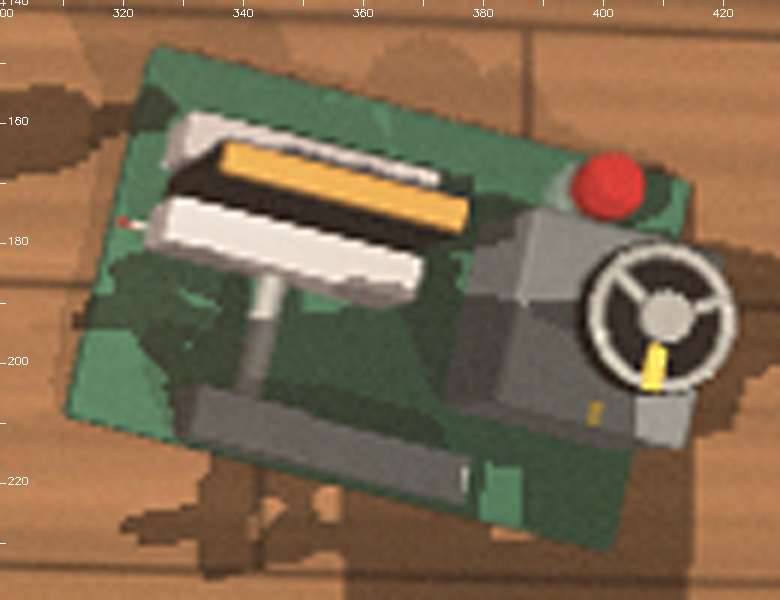

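View pics/t25.png

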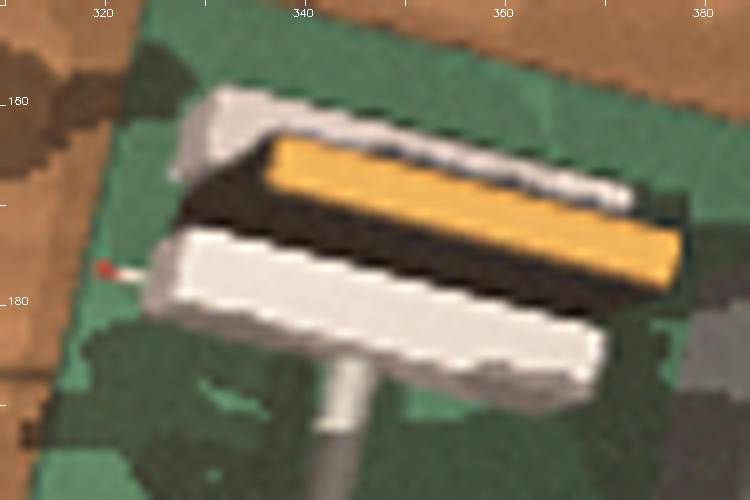

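View pics/side_end.png

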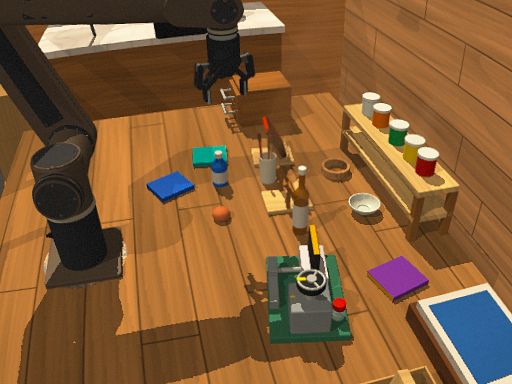

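View pics/top_end.png

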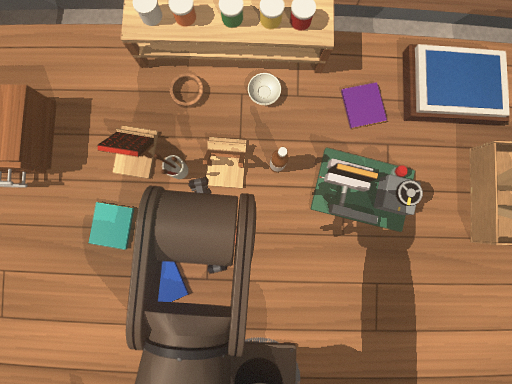

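Run:
```python
from pf import *
rt=read_camera("top");rs=read_camera("side")
T=[((7.5,50,110),(338,163.4)),((-7.5,50,110),(336,168.3)),((7.5,-50,110),(377.7,172.6)),((-7.5,-50,110),(376.5,178.4))]
S=[((7.5,-50,110),(318.6,253.5)),((-7.5,-50,110),(313.2,253.8))]
fitp(rs,rt,S,T)
print(get_state()["time"],sign_off())
```

```text
[ 0.5354 -0.2123  0.0215 -0.2133] yaw err deg 0.23 clamp [0.0186 0.0555 0.0215] [[-0.9, -1.1], [-0.3, 0.2], [0.5, 0.1], [0.4, 0.5], [0.8, 0.1], [-0.8, 0.0]]
the job is handed in; nothing more can be done
29.4 None
```

The ochre panel is standing in the clamp and the handwheel is wound to its set position. I handed the job in at about 29.4 s of the 72 s allowed.

**Panel:** I took it off its easel and set it down until the arm felt the bed, then let go.
- The final camera fit puts it at clamp x = 18.6 mm and y = 55.5 mm, against a jaw midpoint of 55 mm.
- It is 0.2° off square, with its bottom edge at about bed height and its ochre edge up.
- With the jaw at the mark, the panel's centre should lie between 20.5 and 22.5 mm. So the 18.6 mm x reading is probably about 2 mm low, which is within the calibration error.

**Handwheel:** It took three grips, about 407° clockwise in total.
- In the last top pictures the white pointer meets the red mark and the yellow bar is within about 1° of the set direction.
- Counting the turns gives about +3°.
- The side camera disagreed, reading about −7°. It read about 9° lower than the top camera before winding too, so I put this down to its slanted view and trusted the top picture.

**Everything else:** In the final pictures the red panel, jar, varnish bottle, pot, bowl and purple and turquoise look-alikes appear where they started. The arm partly hid the blue things and the stone from above, but the side picture shows them in place. The robot was touching nothing when I handed in. The wrist force I saw stayed near 12 N or below.

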